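# Load gas sensors into a calibration dock

## Task

Set up the next calibration run: tilt the dock's display up to its 60 degree line, draw the tray fully out and stand the finished cartridges that are in it upright in the green tray. Then put every cartridge from the blue mat into a seat of its own, turned so that its orange rib lies between the two posts over the seat's white line and it sits flat on the bottom. Finally slide the loaded tray fully home under the hood, leaving the display at 60 degrees and the other things on the bench alone.

Things in the scene. Friction and masses are not known exactly. Their poses are not given: they have to be found in the camera images.
- cart_a_mid (a point): a new gas sensor cartridge, up to four alike (fewer in some starts), upright on the blue mat, each turned its own way: black round foot 44 mm across, 12 mm high; above it a plain steel neck 28 mm across, to 46 mm above the underside (grip the neck, clear of the foot; about 90 g). This point: its centre, 23 mm above the underside; z up, x towards the orange rib
- cart_a_rib (a point): the orange key rib of cart_a: 6 mm wide, 5 to 12 mm above the underside, standing out from the foot to 33 mm from the axis; a short orange line on the cartridge's top points the same way. This point: 30 mm from the axis along x, 8.5 mm above the underside
- cart_b_mid (a point): another gas sensor cartridge, exactly like cart_a; same point and axes
- cart_b_rib (a point): the orange key rib of cart_b, as on cart_a
- cart_c_mid (a point): another gas sensor cartridge, exactly like cart_a; same point and axes
- cart_c_rib (a point): the orange key rib of cart_c, as on cart_a
- cart_d_mid (a point): another gas sensor cartridge, exactly like cart_a; same point and axes
- cart_d_rib (a point): the orange key rib of cart_d, as on cart_a
- done_a_mid (a point): a finished cartridge from the last run, exactly like cart_a, same point and axes; one or two of these (done_a, done_b) sit in seats of the tray at the start, rib over the white line, under the hood; each comes out with the tray and lifts straight up out of its 4 mm recess
- done_b_mid (a point): another finished cartridge, like done_a
- out_tray_in (a point): middle of the floor (3 mm thick) of the shallow green tray for finished cartridges, left of the dock: 200 mm along its x axis, 110 mm along its y axis, rim 9 mm high and 3 mm thick; room for two cartridges, one 50 mm to either side along x
- seat_1 (a point): the first of four seats in a row on the dock's dark grey tray, 64 mm apart, seat_1 rightmost from the robot: a round recess 48 mm across, 4 mm deep, with brass contacts. Any cartridge may go in any seat. This point: centre of the recess floor, 22 mm above the worktop; x points from the tray's pull towards the hood, y left, z up; it travels with the tray
- seat_2 (a point): the next seat to the left. On the pull's side (-x) of every seat lies a white index line between two round-topped steel key posts, 7 mm thick, 20 mm apart centre to centre, 31 mm from the seat's centre, 10 mm higher than the tray top. A seated cartridge's rib lies between them, above the white line, so its x axis points along the seat's -x
- seat_3 (a point): the next seat to the left, like seat_1 and seat_2
- seat_4 (a point): the next seat to the left, like seat_1 and seat_2
- tray (a joint): how far the tray is drawn out of the hood towards the robot, in m: 0 fully home under the hood (stop), 0.108 fully out (stop). It slides along the seats' x axis with about 2 N of friction and stays where it is left
- tray_pull (a point): grip point on the black upright pull in the middle of the tray's front, 68 mm in front of the seats: a fin 10 mm thick along y, 22 mm long along x, its top 11 mm above this point, which is 60 mm above the worktop. The hood's roof spans 78 to 100 mm above the worktop; its front edge is 25 mm behind this point with the tray home and 65 mm behind the row of seats with it out
- display (a joint): tilt of the dock's small black display (78 x 158 x 11 mm, on top of the hood), in rad: 0 folded flat, screen up; 1.047 = 60 degrees (white line on the round hinge cheeks); stop at 1.4. Hinged along its front edge: its rear edge is lifted and swings up and towards the robot. The stiff hinge (about 4 N at the tab) holds at any angle
- display_tab (a point): grip point on the blue lift tab in the middle of the display's rear (free) edge: a bar 10 mm thick across the dock, 10 mm high, 36 mm long, in the display's plane. This point: 100 mm from the hinge axis, 24 mm beyond the display's edge, behind the hood, 109 mm above the worktop when folded; x points from the hinge out along the tab, y across the dock
- display_hinge (a point): the middle of the display's hinge axis, 109 mm above the worktop; the axis runs along y of this frame, and x points level from the robot's side to the rear of the dock
- multimeter: bystander: yellow and black hand multimeter, 172 x 84 x 48 mm; origin at the centre of its underside
- solder_spool: bystander: spool of solder, 62 mm across, 45 mm high
- hex_keys: bystander: folded hex key set with red handle, 92 x 22 x 22 mm, beside the mat

How it is judged:
On the way, in this order (a step that is already met when the one before it is completed fails the run):
1. the tray is drawn fully out (at least 100 mm) (value of joint tray above 0.1 m), for 0.2 s.
2. with the tray out (at least 90 mm), every new cartridge sits in a seat with its rib over the white line and the finished ones stand in the green tray (x of done_a_mid in the frame of out_tray_in between -0.087 and 0.087 m and y of done_a_mid in the frame of out_tray_in between -0.045 and 0.045 m and z of each of done_a_mid, done_b_mid in the frame of out_tray_in below 0.03 m and angle between each of done_a_mid, done_b_mid's own z axis and vertical below 0.15 rad and x of done_b_mid in the frame of out_tray_in between -0.087 and 0.087 m and y of done_b_mid in the frame of out_tray_in between -0.045 and 0.045 m and ((horizontal distance between cart_a_mid and seat_1 below 0.005 m and z of cart_a_mid in the frame of seat_1 below 0.026 m and angle between cart_a_mid's own z axis and vertical below 0.08 rad and angle between the x axis of cart_a_mid and the x axis of seat_1, either way round below 0.2 rad and x of cart_a_rib in the frame of seat_1 below -0.02 m) or (horizontal distance between cart_a_mid and seat_2 below 0.005 m and z of cart_a_mid in the frame of seat_2 below 0.026 m and angle between cart_a_mid's own z axis and vertical below 0.08 rad and angle between the x axis of cart_a_mid and the x axis of seat_2, either way round below 0.2 rad and x of cart_a_rib in the frame of seat_2 below -0.02 m) or (horizontal distance between cart_a_mid and seat_3 below 0.005 m and z of cart_a_mid in the frame of seat_3 below 0.026 m and angle between cart_a_mid's own z axis and vertical below 0.08 rad and angle between the x axis of cart_a_mid and the x axis of seat_3, either way round below 0.2 rad and x of cart_a_rib in the frame of seat_3 below -0.02 m) or (horizontal distance between cart_a_mid and seat_4 below 0.005 m and z of cart_a_mid in the frame of seat_4 below 0.026 m and angle between cart_a_mid's own z axis and vertical below 0.08 rad and angle between the x axis of cart_a_mid and the x axis of seat_4, either way round below 0.2 rad and x of cart_a_rib in the frame of seat_4 below -0.02 m)) and ((horizontal distance between cart_b_mid and seat_1 below 0.005 m and z of cart_b_mid in the frame of seat_1 below 0.026 m and angle between cart_b_mid's own z axis and vertical below 0.08 rad and angle between the x axis of cart_b_mid and the x axis of seat_1, either way round below 0.2 rad and x of cart_b_rib in the frame of seat_1 below -0.02 m) or (horizontal distance between cart_b_mid and seat_2 below 0.005 m and z of cart_b_mid in the frame of seat_2 below 0.026 m and angle between cart_b_mid's own z axis and vertical below 0.08 rad and angle between the x axis of cart_b_mid and the x axis of seat_2, either way round below 0.2 rad and x of cart_b_rib in the frame of seat_2 below -0.02 m) or (horizontal distance between cart_b_mid and seat_3 below 0.005 m and z of cart_b_mid in the frame of seat_3 below 0.026 m and angle between cart_b_mid's own z axis and vertical below 0.08 rad and angle between the x axis of cart_b_mid and the x axis of seat_3, either way round below 0.2 rad and x of cart_b_rib in the frame of seat_3 below -0.02 m) or (horizontal distance between cart_b_mid and seat_4 below 0.005 m and z of cart_b_mid in the frame of seat_4 below 0.026 m and angle between cart_b_mid's own z axis and vertical below 0.08 rad and angle between the x axis of cart_b_mid and the x axis of seat_4, either way round below 0.2 rad and x of cart_b_rib in the frame of seat_4 below -0.02 m)) and ((horizontal distance between cart_c_mid and seat_1 below 0.005 m and z of cart_c_mid in the frame of seat_1 below 0.026 m and angle between cart_c_mid's own z axis and vertical below 0.08 rad and angle between the x axis of cart_c_mid and the x axis of seat_1, either way round below 0.2 rad and x of cart_c_rib in the frame of seat_1 below -0.02 m) or (horizontal distance between cart_c_mid and seat_2 below 0.005 m and z of cart_c_mid in the frame of seat_2 below 0.026 m and angle between cart_c_mid's own z axis and vertical below 0.08 rad and angle between the x axis of cart_c_mid and the x axis of seat_2, either way round below 0.2 rad and x of cart_c_rib in the frame of seat_2 below -0.02 m) or (horizontal distance between cart_c_mid and seat_3 below 0.005 m and z of cart_c_mid in the frame of seat_3 below 0.026 m and angle between cart_c_mid's own z axis and vertical below 0.08 rad and angle between the x axis of cart_c_mid and the x axis of seat_3, either way round below 0.2 rad and x of cart_c_rib in the frame of seat_3 below -0.02 m) or (horizontal distance between cart_c_mid and seat_4 below 0.005 m and z of cart_c_mid in the frame of seat_4 below 0.026 m and angle between cart_c_mid's own z axis and vertical below 0.08 rad and angle between the x axis of cart_c_mid and the x axis of seat_4, either way round below 0.2 rad and x of cart_c_rib in the frame of seat_4 below -0.02 m)) and ((horizontal distance between cart_d_mid and seat_1 below 0.005 m and z of cart_d_mid in the frame of seat_1 below 0.026 m and angle between cart_d_mid's own z axis and vertical below 0.08 rad and angle between the x axis of cart_d_mid and the x axis of seat_1, either way round below 0.2 rad and x of cart_d_rib in the frame of seat_1 below -0.02 m) or (horizontal distance between cart_d_mid and seat_2 below 0.005 m and z of cart_d_mid in the frame of seat_2 below 0.026 m and angle between cart_d_mid's own z axis and vertical below 0.08 rad and angle between the x axis of cart_d_mid and the x axis of seat_2, either way round below 0.2 rad and x of cart_d_rib in the frame of seat_2 below -0.02 m) or (horizontal distance between cart_d_mid and seat_3 below 0.005 m and z of cart_d_mid in the frame of seat_3 below 0.026 m and angle between cart_d_mid's own z axis and vertical below 0.08 rad and angle between the x axis of cart_d_mid and the x axis of seat_3, either way round below 0.2 rad and x of cart_d_rib in the frame of seat_3 below -0.02 m) or (horizontal distance between cart_d_mid and seat_4 below 0.005 m and z of cart_d_mid in the frame of seat_4 below 0.026 m and angle between cart_d_mid's own z axis and vertical below 0.08 rad and angle between the x axis of cart_d_mid and the x axis of seat_4, either way round below 0.2 rad and x of cart_d_rib in the frame of seat_4 below -0.02 m)) and value of joint tray above 0.09 m), for 0.2 s.
At the end, for the whole second after the job is handed in: New cartridges sit flat in seats (5 mm of centre, under 3 mm off the floor, tilt under 0.08), rib within 0.2 rad of the white line, on its side; finished ones stand (tilt under 0.15) in the green tray; tray home within 4 mm; display at 60 degrees, give or take 6 (0.942 to 1.152 rad) (x of done_a_mid in the frame of out_tray_in between -0.087 and 0.087 m and y of done_a_mid in the frame of out_tray_in between -0.045 and 0.045 m and z of each of done_a_mid, done_b_mid in the frame of out_tray_in below 0.03 m and angle between each of done_a_mid, done_b_mid's own z axis and vertical below 0.15 rad and x of done_b_mid in the frame of out_tray_in between -0.087 and 0.087 m and y of done_b_mid in the frame of out_tray_in between -0.045 and 0.045 m and ((horizontal distance between cart_a_mid and seat_1 below 0.005 m and z of cart_a_mid in the frame of seat_1 below 0.026 m and angle between cart_a_mid's own z axis and vertical below 0.08 rad and angle between the x axis of cart_a_mid and the x axis of seat_1, either way round below 0.2 rad and x of cart_a_rib in the frame of seat_1 below -0.02 m) or (horizontal distance between cart_a_mid and seat_2 below 0.005 m and z of cart_a_mid in the frame of seat_2 below 0.026 m and angle between cart_a_mid's own z axis and vertical below 0.08 rad and angle between the x axis of cart_a_mid and the x axis of seat_2, either way round below 0.2 rad and x of cart_a_rib in the frame of seat_2 below -0.02 m) or (horizontal distance between cart_a_mid and seat_3 below 0.005 m and z of cart_a_mid in the frame of seat_3 below 0.026 m and angle between cart_a_mid's own z axis and vertical below 0.08 rad and angle between the x axis of cart_a_mid and the x axis of seat_3, either way round below 0.2 rad and x of cart_a_rib in the frame of seat_3 below -0.02 m) or (horizontal distance between cart_a_mid and seat_4 below 0.005 m and z of cart_a_mid in the frame of seat_4 below 0.026 m and angle between cart_a_mid's own z axis and vertical below 0.08 rad and angle between the x axis of cart_a_mid and the x axis of seat_4, either way round below 0.2 rad and x of cart_a_rib in the frame of seat_4 below -0.02 m)) and ((horizontal distance between cart_b_mid and seat_1 below 0.005 m and z of cart_b_mid in the frame of seat_1 below 0.026 m and angle between cart_b_mid's own z axis and vertical below 0.08 rad and angle between the x axis of cart_b_mid and the x axis of seat_1, either way round below 0.2 rad and x of cart_b_rib in the frame of seat_1 below -0.02 m) or (horizontal distance between cart_b_mid and seat_2 below 0.005 m and z of cart_b_mid in the frame of seat_2 below 0.026 m and angle between cart_b_mid's own z axis and vertical below 0.08 rad and angle between the x axis of cart_b_mid and the x axis of seat_2, either way round below 0.2 rad and x of cart_b_rib in the frame of seat_2 below -0.02 m) or (horizontal distance between cart_b_mid and seat_3 below 0.005 m and z of cart_b_mid in the frame of seat_3 below 0.026 m and angle between cart_b_mid's own z axis and vertical below 0.08 rad and angle between the x axis of cart_b_mid and the x axis of seat_3, either way round below 0.2 rad and x of cart_b_rib in the frame of seat_3 below -0.02 m) or (horizontal distance between cart_b_mid and seat_4 below 0.005 m and z of cart_b_mid in the frame of seat_4 below 0.026 m and angle between cart_b_mid's own z axis and vertical below 0.08 rad and angle between the x axis of cart_b_mid and the x axis of seat_4, either way round below 0.2 rad and x of cart_b_rib in the frame of seat_4 below -0.02 m)) and ((horizontal distance between cart_c_mid and seat_1 below 0.005 m and z of cart_c_mid in the frame of seat_1 below 0.026 m and angle between cart_c_mid's own z axis and vertical below 0.08 rad and angle between the x axis of cart_c_mid and the x axis of seat_1, either way round below 0.2 rad and x of cart_c_rib in the frame of seat_1 below -0.02 m) or (horizontal distance between cart_c_mid and seat_2 below 0.005 m and z of cart_c_mid in the frame of seat_2 below 0.026 m and angle between cart_c_mid's own z axis and vertical below 0.08 rad and angle between the x axis of cart_c_mid and the x axis of seat_2, either way round below 0.2 rad and x of cart_c_rib in the frame of seat_2 below -0.02 m) or (horizontal distance between cart_c_mid and seat_3 below 0.005 m and z of cart_c_mid in the frame of seat_3 below 0.026 m and angle between cart_c_mid's own z axis and vertical below 0.08 rad and angle between the x axis of cart_c_mid and the x axis of seat_3, either way round below 0.2 rad and x of cart_c_rib in the frame of seat_3 below -0.02 m) or (horizontal distance between cart_c_mid and seat_4 below 0.005 m and z of cart_c_mid in the frame of seat_4 below 0.026 m and angle between cart_c_mid's own z axis and vertical below 0.08 rad and angle between the x axis of cart_c_mid and the x axis of seat_4, either way round below 0.2 rad and x of cart_c_rib in the frame of seat_4 below -0.02 m)) and ((horizontal distance between cart_d_mid and seat_1 below 0.005 m and z of cart_d_mid in the frame of seat_1 below 0.026 m and angle between cart_d_mid's own z axis and vertical below 0.08 rad and angle between the x axis of cart_d_mid and the x axis of seat_1, either way round below 0.2 rad and x of cart_d_rib in the frame of seat_1 below -0.02 m) or (horizontal distance between cart_d_mid and seat_2 below 0.005 m and z of cart_d_mid in the frame of seat_2 below 0.026 m and angle between cart_d_mid's own z axis and vertical below 0.08 rad and angle between the x axis of cart_d_mid and the x axis of seat_2, either way round below 0.2 rad and x of cart_d_rib in the frame of seat_2 below -0.02 m) or (horizontal distance between cart_d_mid and seat_3 below 0.005 m and z of cart_d_mid in the frame of seat_3 below 0.026 m and angle between cart_d_mid's own z axis and vertical below 0.08 rad and angle between the x axis of cart_d_mid and the x axis of seat_3, either way round below 0.2 rad and x of cart_d_rib in the frame of seat_3 below -0.02 m) or (horizontal distance between cart_d_mid and seat_4 below 0.005 m and z of cart_d_mid in the frame of seat_4 below 0.026 m and angle between cart_d_mid's own z axis and vertical below 0.08 rad and angle between the x axis of cart_d_mid and the x axis of seat_4, either way round below 0.2 rad and x of cart_d_rib in the frame of seat_4 below -0.02 m)) and value of joint tray below 0.004 m and value of joint display between 0.942 and 1.152 rad); the robot touches nothing.
It fails at once if the multimeter is pushed more than 30 mm (distance of multimeter from where it was at the start of the episode above 0.03 m).
It fails at once if the solder spool is pushed more than 30 mm (distance of solder_spool from where it was at the start of the episode above 0.03 m).
It fails at once if the hex keys is pushed more than 30 mm (distance of hex_keys from where it was at the start of the episode above 0.03 m).
Of done_a, done_b only 1 to 2 are there at a start; the rules pass over those that are not, and their reading is None.
Of cart_a, cart_b, cart_c, cart_d only 2 to 4 are there at a start; the rules pass over those that are not, and their reading is None.
At some moment in a run one of cart_a, cart_b, cart_c, cart_d, done_a, done_b may be knocked a few centimetres aside while the robot is not near it.
It also fails if it takes over 210 s, if anything falls off the work surface, if the arm or the gripper's body presses on something with over 40 N, if the wrist force passes 120 N, or if a joint passes its speed limit or range.

## Robot

A 7-joint arm with a two-finger parallel gripper is mounted at the origin on a cart in front of the work surface, level with it; the furniture and walls round the work are solid. World frame = base frame: x ahead of the robot, y to its left, z up, the work surface at z = 0. Lengths are in m, angles in rad, forces in N, time in s.
With the tool pointing down it reaches from about 0.4 to 0.875 m from the base axis. Payload 4.4 kg.
Tool frame: the origin (TCP) lies on the centre line of the jaws, within the pads' length; the fingertips stand 11 mm ahead of it and the grasp point (between the pads) lies 8 mm behind it; z points along the fingers, y is the line along which they close (so a half turn about z gives the same grasp; the last joint's range is limited). The gripper opens to 85 mm and grips with 20 to 120 N. Pads are 22 mm wide; open, the fingers measure 114 mm over their backs; the gripper's body (76 mm by 85 mm) begins 54 mm behind the grasp point. The pads swing forward as they close: fully open they stand 13 mm farther back than shut.
Start: joints at [-1.354, 0.628, 0.038, 1.517, -0.027, 0.996, -0.02], TCP at [0.181, 0.624, 0.242] pointing down, gripper open.
Joint ranges: [-3.06, 3.06], [-0.37, 2.12], [-1.25, 1.32], [0.18, 2.47], [-1.1, 4.24], [0.23, 1.98], [-2.94, 2.94]. Speed limits (rad/s): [2.57, 2.57, 3.14, 3.14, 3.14, 3.14, 3.14].

## Interface

Orientations are given as [roll, pitch, yaw] about the fixed x, y, z axes, in that order (R = Rz(yaw) Ry(pitch) Rx(roll)).
In Python, from bench import r, imaging, job gives the robot as it stands.
- The arm moves only by the tool carry_out, never from a script. Its argument "commands" is a list of rows, each a list of 7 numbers: the closure, from -1 (fully open) to 1 (shut), so that 0 is half open, then the shift along the tool's x, y, z in m, then the turn, a rotation vector about the tool's x, y, z in rad. In form: [[fingers, tx, ty, tz, wx, wy, wz], ...]. A call has 1 to 20 rows; each row shifts and turns the commanded pose from where the row before left it, along the tool's axes as they then stand; what a row does not reach is not made up. A row lasts 1/10 s, in which the tool goes at most 50 mm and 8.59 degrees, less where a joint would pass 70% of its speed; a pose out of reach is approached as far as the arm can. A call with a gripper value outside its range is refused whole. The fingers move at their own pace and stop on an object; "grip_force" is the grip in N (left out, the last holds). Time passes only in rows, so rows that do not move let the fingers close. It gives the time, the measured TCP pose, the force, the opening and the grip force at its end, in the units of the state.
- r.get_state(): the state, without advancing time (a new reading comes with each control period).
- imaging.camera(name): name is "scene" or "top" or "wrist"; returns a dict with "color" (384x512x3 uint8, red, green, blue), "fx", "fy", "cx", "cy" (pixels), "R" (3x3) and "t" (3): a world point X has camera coordinates R X + t. Camera axes: x right, y down, z forward; pixel columns grow to the right and rows downward; lengths in m; the calibration is good to about 2 mm. The wrist camera is an equidistant fisheye: a pixel r from the principal point sees the ray r / f radians off the axis. A picture is of the moment at which its call begins. There is no depth.
- job.job_done(): hands the job in; it is judged then, once.
The state is a dict: "time_s": time; "joint_positions": joint angles; "joint_vel": joint speeds; "effort": joint torques, N m; "position": TCP position; "eef_rot": TCP orientation; "wrist_force": force on the tool from outside, world axes, zero at the start; "torque": the same for the moment, N m; "grip_width": finger opening in m; "gripper_force": force on a finger pad.
Only numpy, scipy, OpenCV 4.12 (cv2) and the standard library are available. Lean on these libraries where they do the work, as an engineer would, in place of code of your own. Each camera call takes 0.05 s, during which the arm holds its last target. There are 200 camera calls.

## Working session

There is one attempt and no reset: what is moved stays moved. The work goes in short steps, Python scripts to look and compute and a tool call to move; the robot and the scene stay as the last step left them, time stands still between calls to the robot, and variables do not carry over. Pictures are saved under pics/ and viewed, at most 14 in all, crops included, and the job is handed in when it is done.

Besides the shell and the picture viewer there is one more tool, called after "Call:" by a JSON object that holds its "name" and its "arguments", one argument or row to a line. carry_out: Moves the arm, as the interface text tells. Its arguments: {"type":"object","properties":{"commands":{"type":"array","items":{"type":"array","items":{"type":"number"}}},"grip_force":{"type":"number"}},"required":["commands"]}

```bash
mkdir -p pics; ls
python3 - <<'E'
from bench import r,imaging
import cv2,numpy as np
for n in("scene","top"):
    c=imaging.camera(n);cv2.imwrite(f"pics/{n}0.png",c["color"][:,:,::-1]);print(n,c["fx"],c["cx"],c["cy"],np.round(c["R"],3).tolist(),np.round(c["t"],3))
s=r.get_state();print(s)
E
```

```text
pics
scene 387.9909697583236 260.330640055554 186.87517774191278 [[0.844, -0.536, -0.013], [-0.246, -0.365, -0.898], [0.476, 0.761, -0.441]] [-0.479  0.207  1.062]
top 488.3497092110972 258.4741108156769 195.03518124032402 [[-0.012, -1.0, -0.005], [-0.988, 0.013, -0.151], [0.151, 0.003, -0.988]] [-0.011  0.589  1.538]
{'time_s': 0.1, 'joint_positions': array([-1.35383714,  0.62927   ,  0.03845936,  1.51822206, -0.02698649,
        0.99632328, -0.02001432]), 'joint_vel': array([ 0.00101169, -0.00153072,  0.00087597, -0.0027844 , -0.00026908,
       -0.00056738,  0.00103453]), 'effort': array([ 3.35119708e-03, -5.64535797e+01,  1.23080794e+00, -1.93974352e+01,
        1.14017972e-02,  5.43067305e-03,  2.49492894e-05]), 'position': array([0.18118884, 0.62368866, 0.2414854 ]), 'eef_rot': array([-3.13988876e+00,  3.71559500e-05,  2.85881576e+00]), 'wrist_force': array([-0.21193636, -0.01581168, -0.25568541]), 'torque': array([-0.00279237,  0.0300417 , -0.01174384]), 'gripper_force': 0.0, 'grip_width': 0.08535006675624236}
```

View pics/top0.png

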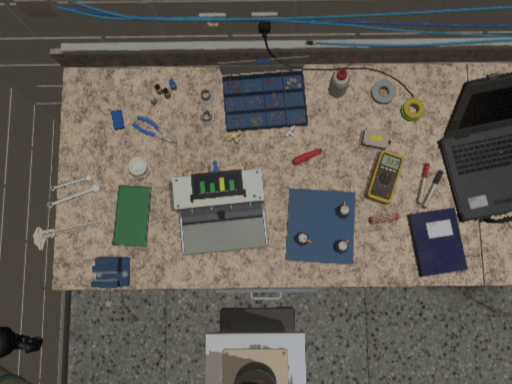

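View pics/scene0.png

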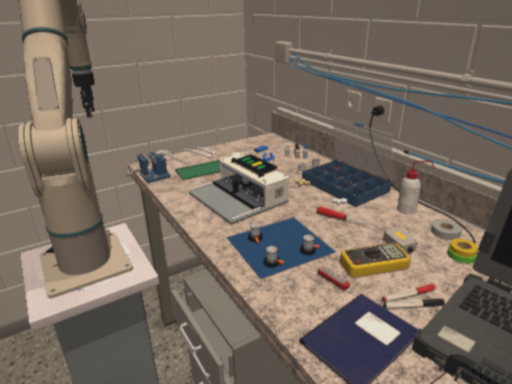

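```bash
cat > h.py <<'E'
import numpy as np, cv2
from scipy.spatial.transform import Rotation as Ro
from bench import r,imaging
def cam(n):
    c=imaging.camera(n);c["n"]=n;return c
def proj(c,X):
    p=np.atleast_2d(X)@np.array(c["R"]).T+c["t"]
    if c["n"]=="wrist":
        th=np.arctan2(np.hypot(p[:,0],p[:,1]),p[:,2]);ph=np.arctan2(p[:,1],p[:,0])
        u=np.c_[th*np.cos(ph),th*np.sin(ph)]
    else: u=p[:,:2]/p[:,2:]
    return u*[c["fx"],c["fy"]]+[c["cx"],c["cy"]]
def ray(c,px):
    u=(np.atleast_2d(px)-[c["cx"],c["cy"]])/[c["fx"],c["fy"]]
    if c["n"]=="wrist":
        th=np.linalg.norm(u,axis=1,keepdims=True);d=np.c_[u/np.maximum(th,1e-9)*np.sin(th),np.cos(th)]
    else: d=np.c_[u,np.ones(len(u))]
    return -np.array(c["R"]).T@c["t"], d@np.array(c["R"])
def plane(c,px,z):
    o,d=ray(c,px);return o+d*((z-o[2])/d[:,2:])
def blobs(mask,amin=8):
    n,l,st,ce=cv2.connectedComponentsWithStats(mask.astype(np.uint8));return [(ce[i],st[i,4],st[i,:4]) for i in range(1,n) if st[i,4]>=amin]
def orange(im):
    h=cv2.cvtColor(im,cv2.COLOR_RGB2HSV);return cv2.inRange(h,(5,130,110),(17,255,255))>0
def save(im,name): cv2.imwrite("pics/"+name,im[:,:,::-1])
def crop(im,x0,y0,x1,y1,k): return cv2.resize(im[y0:y1,x0:x1],None,fx=k,fy=k,interpolation=cv2.INTER_CUBIC)
def goal(pos,rpy):
    """tool-frame shift and rotvec from present pose"""
    s=r.get_state();R0=Ro.from_euler("xyz",s["eef_rot"]);R1=Ro.from_euler("xyz",rpy)
    print("at",np.round(s["position"],4),np.round(s["eef_rot"],3),"t",s["time_s"],"shift",np.round(R0.inv().apply(np.array(pos)-s["position"]),4),"turn",np.round((R0.inv()*R1).as_rotvec(),4))
E
python3 - <<'E'
from h import *
c=cam("top");im=c["color"];print("shape",im.shape)
a=crop(im,160,150,290,270,6);b=im
save(a,"dock.png")
print(orange(im).sum());[print(np.round(x[0],1),x[1],np.round(plane(c,x[0],0.0085),3)) for x in blobs(orange(im),2)]
hsv=cv2.cvtColor(im,cv2.COLOR_RGB2HSV)
g=cv2.inRange(hsv,(40,80,40),(85,255,200));g[:, 170:]=0
for cc in sorted(cv2.findContours(g,0,2)[0],key=cv2.contourArea)[-1:]:
    q=cv2.boxPoints(cv2.minAreaRect(cc));print("green",q.tolist(),np.round(plane(c,q,0.009),3).tolist())
for p in [(345,208),(303,237),(342,244)]: print(p,np.round(plane(c,p,0.046),3))
E
```

```text
shape (384, 512, 3)
11
[344. 203.] 3 [[ 0.564 -0.3    0.008]]
[308.5 240.8] 4 [[ 0.441 -0.18   0.008]]
[346.5 241. ] 4 [[ 0.438 -0.304  0.008]]
green [[112.86590576171875, 243.4213104248047], [118.42520141601562, 184.49293518066406], [150.32992553710938, 187.50282287597656], [144.7706298828125, 246.4311981201172]] [[0.44, 0.46, 0.009], [0.635, 0.448, 0.009], [0.624, 0.341, 0.009], [0.429, 0.355, 0.009]]
(345, 208) [[ 0.542 -0.296  0.046]]
(303, 237) [[ 0.451 -0.159  0.046]]
(342, 244) [[ 0.427 -0.282  0.046]]
```

View pics/dock.png

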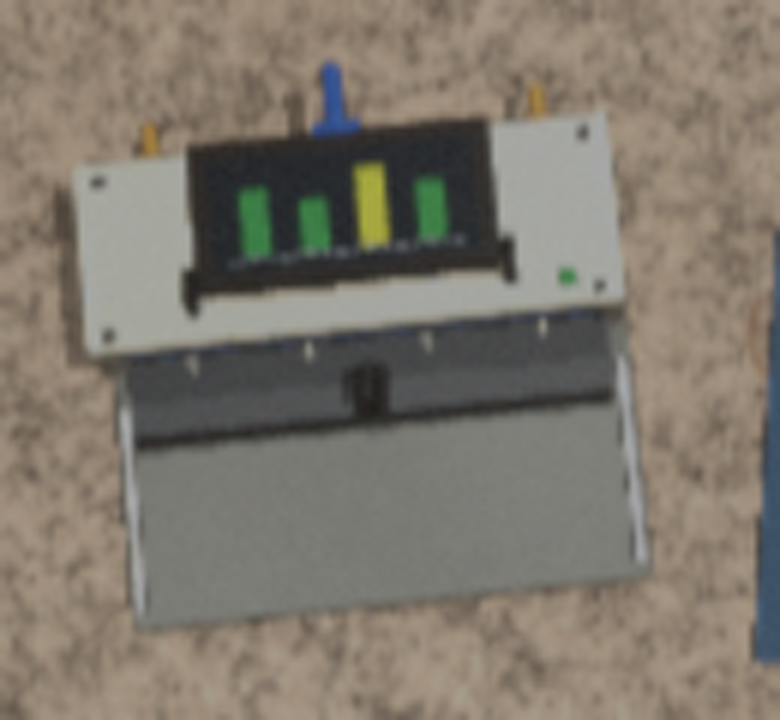

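Run:
```python
from h import *
c=cam("top")
P=lambda x,y:(160+x/6-.4,150+y/6-.4)
for n,p,z in [("tabtip",P(332,65),.114),("tabbase",P(337,128),.114),("hingeL",P(190,295),.109),("hingeR",P(508,265),.109),("hoodFL",P(93,355),.1),("hoodFR",P(625,300),.1),("hoodBL",P(75,167),.1),("hoodBR",P(604,115),.1),("pulltop",P(370,378),.071),("dispBL",P(188,150),.114),("dispBR",P(487,122),.114),("trayFL",P(137,440),.026),("trayFR",P(613,395),.026)]: print(n,np.round(plane(c,p,z)[0],4))
goal([0.5,0.13,0.34],[np.pi,0,3.24])
```

```text
tabtip [0.6891 0.1167 0.114 ]
tabbase [0.6556 0.114  0.114 ]
hingeL [0.5695 0.1905 0.109 ]
hingeR [0.5831 0.0257 0.109 ]
hoodFL [0.54   0.2418 0.1   ]
hoodFR [ 0.5653 -0.0347  0.1   ]
hoodBL [0.6394 0.2527 0.1   ]
hoodBR [ 0.6636 -0.025   0.1   ]
pulltop [0.5295 0.1003 0.071 ]
dispBL [0.6449 0.1915 0.114 ]
dispBR [0.6578 0.0359 0.114 ]
trayFL [0.5026 0.2303 0.026 ]
trayFR [ 0.5239 -0.028   0.026 ]
at [0.1812 0.6239 0.2417] [-3.14  -0.     2.859] t 0.2 shift [-0.4439 -0.3854 -0.0978] turn [-1.100e-03 -3.000e-04 -3.812e-01]
```

Call:
{"name": "carry_out", "arguments": {
  "commands": [
    [-1, 0, 0, 0, 0, 0, -0.0925],
    [-1, 0, 0, 0, 0, 0, -0.0925],
    [-1, 0, 0, 0, 0, 0, -0.0925],
    [-1, 0, 0, 0, 0, 0, -0.0925],
    [-1, -0.0172, -0.0325, -0.0062, 0, 0, 0],
    [-1, -0.0172, -0.0325, -0.0062, 0, 0, 0],
    [-1, -0.0172, -0.0325, -0.0062, 0, 0, 0],
    [-1, -0.0172, -0.0325, -0.0062, 0, 0, 0],
    [-1, -0.0172, -0.0325, -0.0062, 0, 0, 0],
    [-1, -0.0172, -0.0325, -0.0062, 0, 0, 0],
    [-1, -0.0172, -0.0325, -0.0062, 0, 0, 0],
    [-1, -0.0172, -0.0325, -0.0062, 0, 0, 0],
    [-1, -0.0172, -0.0325, -0.0062, 0, 0, 0],
    [-1, -0.0172, -0.0325, -0.0062, 0, 0, 0],
    [-1, -0.0172, -0.0325, -0.0062, 0, 0, 0],
    [-1, -0.0172, -0.0325, -0.0062, 0, 0, 0],
    [-1, -0.0172, -0.0325, -0.0062, 0, 0, 0],
    [-1, -0.0172, -0.0325, -0.0062, 0, 0, 0],
    [-1, -0.0172, -0.0325, -0.0062, 0, 0, 0],
    [-1, -0.0172, -0.0325, -0.0062, 0, 0, 0]
  ]
}}

```text
time_s: 2.2
position: [0.5013, 0.1288, 0.3418]
eef_rot: [3.141, -0.0, -3.054]
wrist_force: [0.2, 0.4, 0.2]
grip_width: 0.0852
gripper_force: 0.0
```

Run:
```python
from h import *
c=cam("wrist");im=c["color"];save(crop(im,0,0,512,384,1.5),"w1.png");print(c["fx"],c["cx"],c["cy"],-np.array(c["R"]).T@c["t"],np.round(c["R"],3).tolist())
goal([.672,.116,.2],[np.pi,0,3.2286]);print(np.round(r.get_state()["joint_positions"],2))
print(proj(c,[[.672,.116,.109],[.576,.108,.109],[.6891,.1167,.114],[.53,.1,.071]]))
```

```text
297.3186396354542 255.67533344947964 191.68523794023466 [0.42156678 0.12201337 0.47381734] [[-0.088, 0.996, 0.0], [0.946, 0.083, 0.314], [0.313, 0.028, -0.949]]
at [0.5055 0.1217 0.3428] [-3.137  0.005 -3.063] t 2.25 shift [-0.1649 -0.018   0.1436] turn [-0.005   0.0046 -0.0085]
[-0.34  0.33  0.06  1.74 -0.02  1.07  1.38]
[[236.49061057 274.5134697 ]
 [234.87094115 214.35092793]
 [236.12588621 285.75162938]
 [233.13155654 173.18779812]]
```

View pics/w1.png

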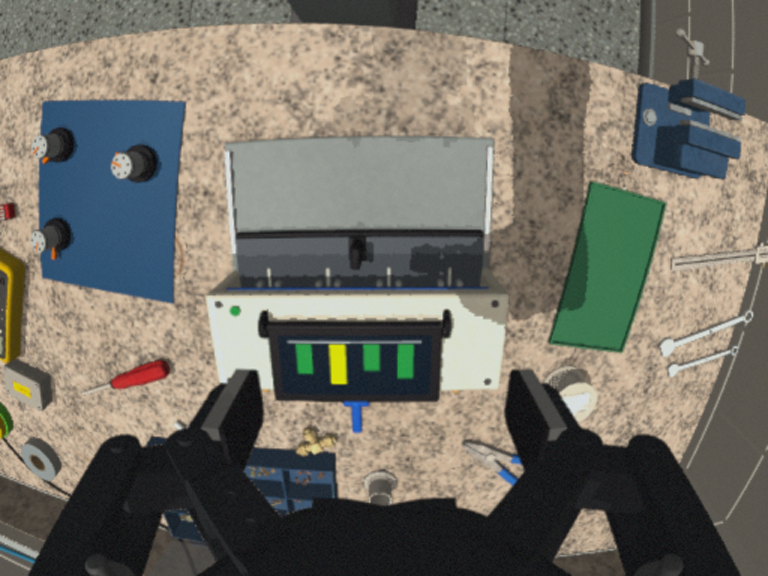

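Run:
```python
from h import *
c=cam("wrist");im=c["color"].astype(int)
h=cv2.cvtColor(c["color"],cv2.COLOR_RGB2HSV);m=cv2.inRange(h,(105,150,60),(125,255,255));m[:255]=0;m[300:]=0;m[:,:220]=0;m[:,255:]=0
ys,xs=np.nonzero(m);print("tab px",xs.min(),xs.max(),ys.min(),ys.max())
tip=plane(c,[[xs[ys>ys.max()-8].mean(),ys.max()+.5]],.111)[0];print("tip",tip,"centre est",tip-.018*np.array([.996,.087,0]))
print("base",plane(c,[[xs[ys<ys.min()+3].mean(),ys.min()]],.111)[0])
# pull dark
m=(im.sum(2)<75);m[:150]=0;m[190:]=0;m[:,220:260]*=True;m[:,:220]=0;m[:,260:]=0
for b in blobs(m,15): print(b)
for n,p in [("trayL",(490/1.5,234/1.5)),("trayR",(238/1.5,234/1.5))]: print(n,plane(c,p,.026)[0])
for n,p in [("hoodL",(507/1.5,294/1.5)),("hoodR",(208/1.5,294/1.5))]: print(n,plane(c,p,.1)[0])
print("pull",plane(c,(357/1.5,245/1.5),.071))
goal([.674,.117,.2],[np.pi,0,3.2286])
```

```text
tab px 236 252 264 284
tip [0.69449477 0.11923256 0.111     ] centre est [0.67656677 0.11766656 0.111     ]
base [0.65765345 0.11625272 0.111     ]
(array([245.66666667, 162.23529412]), np.int32(51), array([241, 157,   9,  14], dtype=int32))
trayL [0.50787727 0.23213316 0.026     ]
trayR [ 0.52823126 -0.0327739   0.026     ]
hoodL [0.54780554 0.23733608 0.1       ]
hoodR [ 0.57049162 -0.03967274  0.1       ]
pull [[0.52089405 0.09730195 0.071     ]]
at [0.5038 0.1243 0.3422] [-3.138e+00  3.000e-03 -3.063e+00] t 2.3 shift [-0.1687 -0.0202  0.1428] turn [-0.0031  0.003  -0.0088]
```

Call:
{"name": "carry_out", "arguments": {
  "commands": [
    [-1, 0, 0, 0, -0.003, 0.003, -0.009],
    [-1, -0.02, -0.0025, 0, 0, 0, 0],
    [-1, -0.02, -0.0025, 0, 0, 0, 0],
    [-1, -0.02, -0.0025, 0, 0, 0, 0],
    [-1, -0.02, -0.0025, 0, 0, 0, 0],
    [-1, -0.02, -0.0025, 0, 0, 0, 0],
    [-1, -0.02, -0.0025, 0, 0, 0, 0],
    [-1, -0.02, -0.0025, 0, 0, 0, 0],
    [-1, -0.033, -0.0025, 0, 0, 0, 0],
    [-0.4, 0, 0, 0.025, 0, 0, 0],
    [-0.4, 0, 0, 0.025, 0, 0, 0],
    [-0.4, 0, 0, 0.025, 0, 0, 0],
    [-0.4, 0, 0, 0.025, 0, 0, 0],
    [-0.4, 0, 0, 0.025, 0, 0, 0],
    [-0.4, 0, 0, 0.025, 0, 0, 0],
    [-0.4, 0, 0, 0.02, 0, 0, 0],
    [-0.4, 0, 0, 0, 0, 0, 0],
    [-0.4, 0, 0, 0, 0, 0, 0],
    [-0.4, 0, 0, 0, 0, 0, 0]
  ]
}}

```text
time_s: 4.2
position: [0.6751, 0.1282, 0.1723]
eef_rot: [3.138, -0.001, -3.044]
wrist_force: [0.1, -0.8, 0.5]
grip_width: 0.0597
gripper_force: 0.0
```

Run:
```python
from h import *
goal([.6775,.1178,.102],[np.pi,0,3.2276])
c=cam("wrist");save(crop(c["color"],150,192,362,384,3),"w2.png");print(proj(c,[.6765,.1178,.111])-[150,192])
```

```text
at [0.6751 0.1282 0.1723] [ 3.138e+00 -1.000e-03 -3.044e+00] t 4.2 shift [-0.0015 -0.0109  0.0703] turn [ 0.0037 -0.0008  0.0111]
[[89.83990083 21.86003518]]
```

View pics/w2.png

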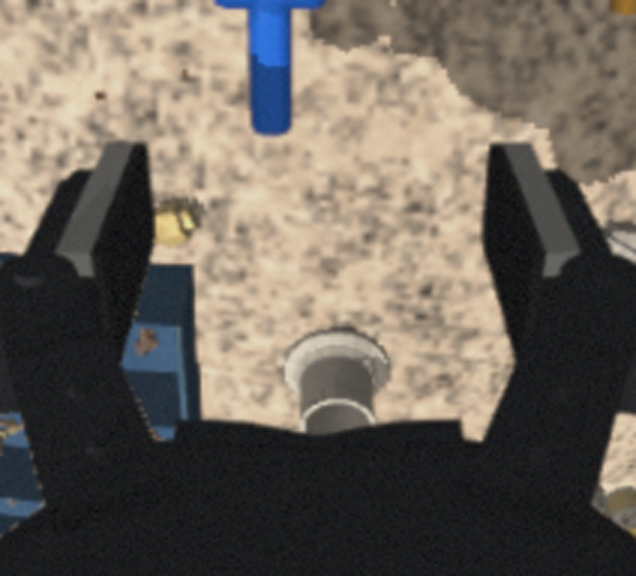

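Call:
{"name": "carry_out", "arguments": {
  "commands": [
    [-0.4, -0.001, -0.0105, 0, 0.0037, 0, 0.011],
    [-0.4, 0, 0, 0.015, 0, 0, 0],
    [-0.4, 0, 0, 0.015, 0, 0, 0],
    [-0.4, 0, 0, 0.015, 0, 0, 0],
    [-0.4, 0, 0, 0.015, 0, 0, 0],
    [-0.4, 0, 0, 0.01, 0, 0, 0],
    [-0.4, 0, 0, 0, 0, 0, 0],
    [1, 0, 0, 0, 0, 0, 0],
    [1, 0, 0, 0, 0, 0, 0],
    [1, 0, 0, 0, 0, 0, 0],
    [1, 0, 0, 0, 0, 0, 0],
    [1, 0, 0, 0, 0, 0, 0],
    [1, 0, 0, 0, 0, 0, 0]
  ],
  "grip_force": 40
}}

```text
time_s: 5.55
position: [0.6767, 0.1175, 0.1016]
eef_rot: [-3.142, -0.001, -3.056]
wrist_force: [0.5, 0.8, 2.4]
grip_width: 0.0092
gripper_force: 40.2
```

Call:
{"name": "carry_out", "arguments": {
  "commands": [
    [1, -0.0003, 0, -0.0058, 0, -0.058, 0],
    [1, -0.0003, 0, -0.0058, 0, -0.058, 0],
    [1, -0.0003, 0, -0.0058, 0, -0.058, 0],
    [1, -0.0003, 0, -0.0058, 0, -0.058, 0],
    [1, -0.0003, 0, -0.0058, 0, -0.058, 0],
    [1, -0.0003, 0, -0.0058, 0, -0.058, 0],
    [1, -0.0003, 0, -0.0058, 0, -0.058, 0],
    [1, -0.0003, 0, -0.0058, 0, -0.058, 0],
    [1, -0.0003, 0, -0.0058, 0, -0.058, 0],
    [1, 0, 0, 0, 0, 0, 0],
    [1, 0, 0, 0, 0, 0, 0]
  ]
}}

```text
time_s: 6.65
position: [0.6716, 0.1167, 0.1403]
eef_rot: [-3.129, 0.391, -3.053]
wrist_force: [12.1, 12.7, 5.2]
grip_width: 0.0092
gripper_force: 40.8
```

Run:
```python
from h import *
s=r.get_state();p=s["position"];q=Ro.from_euler("xyz",s["eef_rot"]).apply([0,0,1]);g=p-.008*q
print("grasp",g,"pitch",np.arcsin(q[0]),"angle from hinge",np.arctan2(g[2]-.109,np.hypot(g[0]-.577,g[1]-.109)),np.round(s["joint_positions"],2))
```

```text
grasp [0.66854165 0.11650489 0.14769886] pitch 0.390363910264982 angle from hinge 0.39876007497042526 [-0.18  0.67 -0.1   1.9   0.64  0.23  0.81]
```

Call:
{"name": "carry_out", "arguments": {
  "commands": [
    [1, 0.0006, 0, -0.0055, 0, 0, 0],
    [1, 0.0006, 0, -0.0055, 0, 0, 0],
    [1, 0.0007, 0, -0.0054, 0, 0, 0],
    [1, 0.0007, 0, -0.0054, 0, 0, 0],
    [1, 0.0018, 0, -0.0052, 0, 0, 0],
    [1, 0.0018, 0, -0.0052, 0, 0, 0],
    [1, 0.0019, 0, -0.0052, 0, 0, 0],
    [1, 0.0019, 0, -0.0052, 0, 0, 0],
    [1, 0, 0, 0, 0, 0, 0]
  ],
  "grip_force": 25
}}

```text
time_s: 7.55
position: [0.6414, 0.1139, 0.1727]
eef_rot: [-3.127, 0.381, -3.053]
wrist_force: [0.4, 11.7, 2.0]
grip_width: 0.0096
gripper_force: 40.0
```

```bash
cat > g.py <<'E'
from h import *
s=r.get_state();p=s["position"];q=Ro.from_euler("xyz",s["eef_rot"]).apply([0,0,1]);g=p-.008*q
d=[np.hypot(g[0]-.577,g[1]-.109)*np.sign(g[0]-.577),g[2]-.109]
print("grasp",g,"pitch",np.arcsin(q[0]),"rel",d,"R",np.hypot(*d),"angle",np.arctan2(d[1],d[0]),np.round(s["joint_positions"],2),s["wrist_force"])
E
python3 g.py
```

```text
grasp [0.63837972 0.11373028 0.18011737] pitch 0.3807976985901908 rel [np.float64(0.06156171759165853), np.float64(0.07111736619269414)] R 0.09406128240153265 angle 0.8572947869888367 [-0.16  0.59 -0.14  1.95  0.61  0.28  0.83] [ 0.40209012 11.67521983  2.03055583]
```

Call:
{"name": "carry_out", "arguments": {
  "commands": [
    [1, 0.0025, 0, -0.0041, 0, 0, 0],
    [1, 0.0025, 0, -0.0041, 0, 0, 0],
    [1, 0.0026, 0, -0.0041, 0, 0, 0],
    [1, 0.0026, 0, -0.0041, 0, 0, 0],
    [1, 0, 0, 0, 0, 0, 0],
    [1, 0, 0, 0, 0, 0, 0]
  ]
}}

```text
time_s: 8.15
position: [0.6265, 0.1125, 0.1838]
eef_rot: [-3.127, 0.381, -3.054]
wrist_force: [3.9, 10.4, -2.2]
grip_width: 0.0098
gripper_force: 54.7
```

```bash
python3 g.py
python3 - <<'E'
from h import *
a=cam("scene");b=cam("wrist");
save(np.hstack([crop(a["color"],190,130,310,230,3.3),crop(b["color"],156,190,356,350,2.06)[:330]]),"d1.png")
E
```

```text
grasp [0.62352917 0.11234016 0.19124925] pitch 0.3811414290369052 rel [np.float64(0.046648905117813465), np.float64(0.08224924516705194)] R 0.09455717148498352 angle 1.0548700819985886 [-0.16  0.55 -0.15  1.98  0.61  0.28  0.82] [ 3.94528804 10.38921208 -2.23026979]
```

View pics/d1.png

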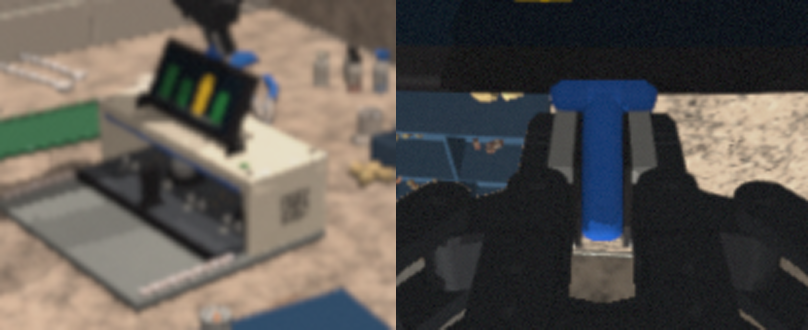

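Call:
{"name": "carry_out", "arguments": {
  "commands": [
    [-0.4, 0, 0, 0, 0, 0, 0],
    [-0.4, 0, 0, 0, 0, 0, 0],
    [-0.4, 0, 0, 0, 0, 0, 0],
    [-0.4, 0, 0, 0, 0, 0, 0],
    [-0.4, 0, 0, -0.02, 0, 0, 0],
    [-0.4, 0, 0, -0.02, 0, 0, 0],
    [-0.4, 0, 0, -0.02, 0, 0, 0],
    [-0.4, 0, 0, -0.02, 0, 0, 0],
    [-0.4, 0, 0, -0.02, 0, 0, 0],
    [-0.4, 0, 0, 0, -0.014, 0.095, 0],
    [-0.4, 0, 0, 0, 0, 0.095, 0],
    [-0.4, 0, 0, 0, 0, 0.095, 0],
    [-0.4, 0, 0, 0, 0, 0.095, 0],
    [-0.4, 0.02, 0, -0.015, 0, 0, 0],
    [-0.4, 0.02, 0, -0.015, 0, 0, 0],
    [-0.4, 0.02, 0, -0.015, 0, 0, 0],
    [-0.4, 0.02, 0, -0.015, 0, 0, 0],
    [-1, 0.02, 0, 0, 0, 0, 0],
    [-1, 0, 0, 0, 0, 0, 0],
    [-1, 0, 0, 0, 0, 0, 0]
  ]
}}

```text
time_s: 10.25
position: [0.4873, 0.0966, 0.3353]
eef_rot: [-3.131, -0.009, -3.063]
wrist_force: [1.0, 1.2, -0.4]
grip_width: 0.0857
gripper_force: 0.0
```

Run:
```python
from h import *
a=cam("scene");b=cam("wrist");goal([.52,.099,.2],[np.pi,0,3.2276])
save(np.hstack([crop(a["color"],190,120,310,230,3.3),crop(b["color"],140,120,320,285,2.2)]),"d2.png")
print(a["R"][0]);
for n,c,o,k in(("s",a,(190,120),3.3),("w",b,(140,120),2.2)):
  for t in(.95,1.047,1.15):
    print(n,t,np.round((proj(c,[.577+.118*np.cos(t),.109+.010*np.cos(t),.109+.118*np.sin(t)])-o)*k+[396*(n=="w"),0],0),
     np.round((proj(c,[[.577+.076*np.cos(t)+s*.079*-.084,.109+.0066*np.cos(t)+s*.079,.109+.076*np.sin(t)] for s in(1,-1)])-o)*k+[396*(n=="w"),0],0).tolist())
```

```text
at [0.4881 0.0968 0.3351] [-3.131 -0.009 -3.063] t 10.35 shift [-0.0333  0.0011  0.1348] turn [-0.0102 -0.0092 -0.0076]
[ 0.84398099 -0.53620654 -0.01336529]
s 0.95 [[234.  54.]] [[174.0, 70.0], [262.0, 110.0]]
s 1.047 [[227.  51.]] [[169.0, 68.0], [257.0, 108.0]]
s 1.15 [[218.  48.]] [[164.0, 66.0], [252.0, 106.0]]
w 0.95 [[663. 435.]] [[805.0, 358.0], [521.0, 358.0]]
w 1.047 [[663. 429.]] [[807.0, 353.0], [518.0, 353.0]]
w 1.15 [[663. 421.]] [[810.0, 346.0], [516.0, 347.0]]
```

View pics/d2.png

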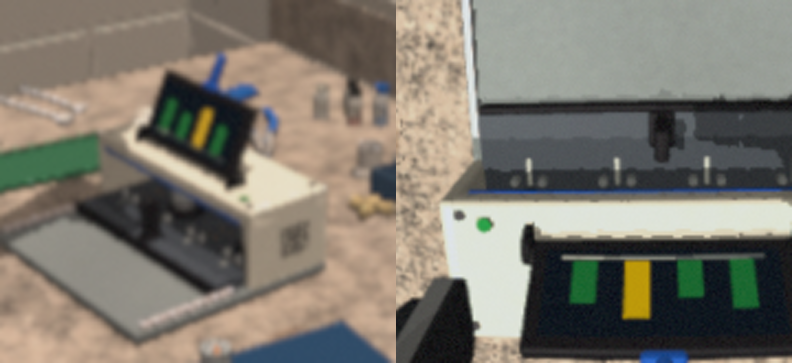

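Run:
```python
from h import *
b=cam("wrist");im=b["color"]
g=im.astype(int).sum(2);m=(g<70);m[:,:240]=0;m[:,285:]=0;m[:165]=0;m[200:]=0
for x in blobs(m,10): print(np.round(x[0],1),x[1:],plane(b,x[0],.071))
for p in [(250+ -5+0,0)]: pass
P=lambda x,y:(140+(x-396)/2.2,120+y/2.2)
print("pulltop ends",plane(b,[P(661,113),P(661,158)],.071))
print("hoodfront",plane(b,[P(478,203),P(790,203)],.1),"lines",plane(b,[P(529,165),P(617,165),P(707,163)],.026))
goal([.527,.103,.2],[np.pi,0,3.2276])
```

```text
[260.8 175.6] (np.int32(29), array([258, 172,   7,   8], dtype=int32)) [[0.51287046 0.10360003 0.071     ]]
pulltop ends [[0.50692762 0.1026326  0.071     ]
 [0.53634444 0.10510986 0.071     ]]
hoodfront [[ 0.56573407 -0.00657467  0.1       ]
 [ 0.54941783  0.18556105  0.1       ]] lines [[0.56389326 0.01214806 0.026     ]
 [0.5585582  0.07574939 0.026     ]
 [0.55176606 0.13956621 0.026     ]]
at [0.4881 0.0969 0.3351] [-3.132 -0.009 -3.063] t 10.4 shift [-0.0405  0.0043  0.1347] turn [-0.01   -0.0093 -0.0075]
```

Call:
{"name": "carry_out", "arguments": {
  "commands": [
    [-0.4, 0, 0, 0, -0.01, -0.109, -0.0075],
    [-0.4, 0, 0, 0, 0, -0.1, 0],
    [-0.4, 0.0167, 0.0036, 0.02, 0, 0, 0],
    [-0.4, 0, 0, 0.025, 0, 0, 0],
    [-0.4, 0, 0, 0.025, 0, 0, 0],
    [-0.4, 0, 0, 0.025, 0, 0, 0],
    [-0.4, 0, 0, 0.025, 0, 0, 0],
    [-0.4, 0, 0, 0.025, 0, 0, 0],
    [-0.4, 0, 0, 0.025, 0, 0, 0],
    [-0.4, 0, 0, 0.025, 0, 0, 0],
    [-0.4, 0, 0, 0.025, 0, 0, 0],
    [-0.4, 0, 0, 0, 0, 0, 0],
    [-0.4, 0, 0, 0, 0, 0, 0],
    [-0.4, 0, 0, 0, 0, 0, 0]
  ]
}}

```text
time_s: 11.8
position: [0.5153, 0.1032, 0.1176]
eef_rot: [-3.142, 0.202, -3.055]
wrist_force: [-0.5, 0.2, 0.4]
grip_width: 0.0597
gripper_force: 0.0
```

Run:
```python
from h import *
b=cam("wrist");print(np.round(r.get_state()["joint_positions"],2));goal([.5276,.104,.0542],[np.pi,.2,-3.055])
print(proj(b,[[.526,.104,.071],[.537,.105,.071],[.515,.103,.071]]));save(crop(b["color"],156,200,356,350,3.5),"p1.png")
```

```text
[-0.15  0.59 -0.18  2.16  0.61  0.25  0.79]
at [0.5154 0.1032 0.1179] [ 3.142  0.203 -3.055] t 11.85 shift [ 0.0008 -0.0002  0.0648] turn [0.0001 0.0025 0.0002]
[[254.80100949 222.77391907]
 [254.87209354 235.83483502]
 [254.72658515 208.82712288]]
```

View pics/p1.png

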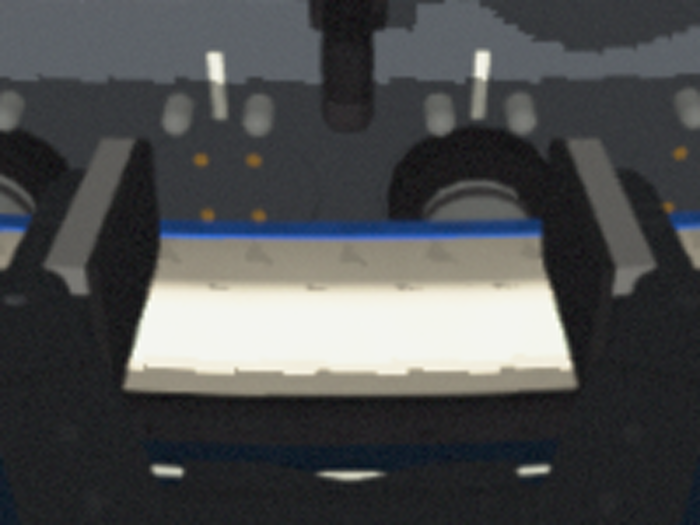

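Call:
{"name": "carry_out", "arguments": {
  "commands": [
    [-0.4, 0, 0, 0.016, 0, 0, 0],
    [-0.4, 0, 0, 0.016, 0, 0, 0],
    [-0.4, 0, 0, 0.016, 0, 0, 0],
    [-0.4, 0, 0, 0.016, 0, 0, 0],
    [-0.4, 0, 0, 0, 0, 0, 0],
    [1, 0, 0, 0, 0, 0, 0],
    [1, 0, 0, 0, 0, 0, 0],
    [1, 0, 0, 0, 0, 0, 0],
    [1, 0, 0, 0, 0, 0, 0],
    [1, 0, 0, 0, 0, 0, 0],
    [1, 0, 0, 0, 0, 0, 0]
  ],
  "grip_force": 40
}}

```text
time_s: 12.95
position: [0.5279, 0.1038, 0.055]
eef_rot: [-3.14, 0.202, -3.054]
wrist_force: [-2.3, -1.8, 5.3]
grip_width: 0.0093
gripper_force: 39.2
```

Call:
{"name": "carry_out", "arguments": {
  "commands": [
    [1, 0.009, 0, -0.0018, 0, 0, 0],
    [1, 0.009, 0, -0.0018, 0, 0, 0],
    [1, 0.009, 0, -0.0018, 0, 0, 0],
    [1, 0.009, 0, -0.0018, 0, 0, 0],
    [1, 0.009, 0, -0.0018, 0, 0, 0],
    [1, 0.009, 0, -0.0018, 0, 0, 0],
    [1, 0.009, 0, -0.0018, 0, 0, 0],
    [1, 0.009, 0, -0.0018, 0, 0, 0],
    [1, 0.009, 0, -0.0018, 0, 0, 0],
    [1, 0.009, 0, -0.0018, 0, 0, 0],
    [1, 0.009, 0, -0.0018, 0, 0, 0],
    [1, 0.0065, 0, -0.0013, 0, 0, 0],
    [1, 0, 0, 0, 0, 0, 0],
    [1, 0, 0, 0, 0, 0, 0]
  ]
}}

```text
time_s: 14.35
position: [0.421, 0.094, 0.055]
eef_rot: [-3.139, 0.204, -3.054]
wrist_force: [-1.9, -3.5, 14.7]
grip_width: 0.0095
gripper_force: 42.6
```

Run:
```python
from h import *
goal([.5276-.108,.104-.0097,.0542],[np.pi,.2,-3.055]);print(r.get_state()["wrist_force"],np.round(r.get_state()["joint_positions"],2))
```

```text
at [0.421 0.094 0.055] [-3.139  0.204 -3.054] t 14.35 shift [0.0015 0.0005 0.0005] turn [-0.0024  0.0039  0.001 ]
[-1.87428483 -3.47935227 14.65973562] [ 0.03  0.73 -0.51  2.42  1.94  0.41 -0.61]
```

Call:
{"name": "carry_out", "arguments": {
  "commands": [
    [1, 0.002, 0, -0.0004, 0, 0, 0],
    [1, 0.002, 0, -0.0004, 0, 0, 0],
    [1, 0, 0, 0, 0, 0, 0],
    [1, 0, 0, 0, 0, 0, 0],
    [-0.4, 0, 0, 0, 0, 0, 0],
    [-0.4, 0, 0, 0, 0, 0, 0],
    [-0.4, 0, 0, 0, 0, 0, 0],
    [-0.4, 0, 0, -0.015, 0, 0, 0],
    [-0.4, 0, 0, -0.025, 0, 0, 0],
    [-0.4, 0, 0, -0.025, 0, 0, 0],
    [-0.4, 0, 0, -0.025, 0, 0, 0],
    [-0.4, 0, 0, -0.025, 0, 0, 0],
    [-0.4, 0, 0, -0.025, 0, 0, 0],
    [-0.4, 0, 0, -0.025, 0, 0.05, 0],
    [-0.4, 0, 0, -0.025, 0, 0.05, 0],
    [-0.4, 0, 0, -0.025, 0, 0.05, 0],
    [-0.4, -0.04, 0, -0.02, 0, 0.054, 0],
    [-1, -0.03, 0, 0, 0, 0, 0],
    [-1, 0, 0, 0, 0, 0, 0],
    [-1, 0, 0, 0, 0, 0, 0]
  ]
}}

```text
time_s: 16.35
position: [0.4483, 0.0961, 0.2726]
eef_rot: [-3.137, -0.002, -3.056]
wrist_force: [0.3, 0.7, -0.3]
grip_width: 0.0858
gripper_force: 0.0
```

Run:
```python
from h import *
s=r.get_state();print(s["time_s"],s["position"],s["eef_rot"],np.round(s["joint_positions"],2))
b=cam("wrist");save(crop(b["color"],0,0,512,300,1.56),"w3.png")
im=b["color"]
print("orange z.06");[print(np.round(x[0],1),x[1],np.round(plane(b,x[0],.068),4)) for x in blobs(orange(im),3)]
```

```text
16.35 [0.44830004 0.09608849 0.27261457] [-3.13665264e+00 -2.05843736e-03 -3.05593700e+00] [ 0.38  0.44 -0.91  1.97  0.43  0.94  0.91]
orange z.06
[ 11.6 136.1] 8 [[ 0.4251 -0.2675  0.068 ]]
[ 74.2 140.3] 18 [[ 0.43   -0.1433  0.068 ]]
[ 19.9 141.7] 7 [[ 0.4334 -0.2492  0.068 ]]
[ 71.2 150.5] 10 [[ 0.4437 -0.1492  0.068 ]]
[179.  203.8] 17 [[0.5033 0.0049 0.068 ]]
[282.1 208.3] 36 [[0.4976 0.1321 0.068 ]]
[ 30.1 208.7] 19 [[ 0.5372 -0.2446  0.068 ]]
[ 18.  207.5] 4 [[ 0.5385 -0.2736  0.068 ]]
[186.9 209.6] 26 [[0.5102 0.0151 0.068 ]]
```

View pics/w3.png

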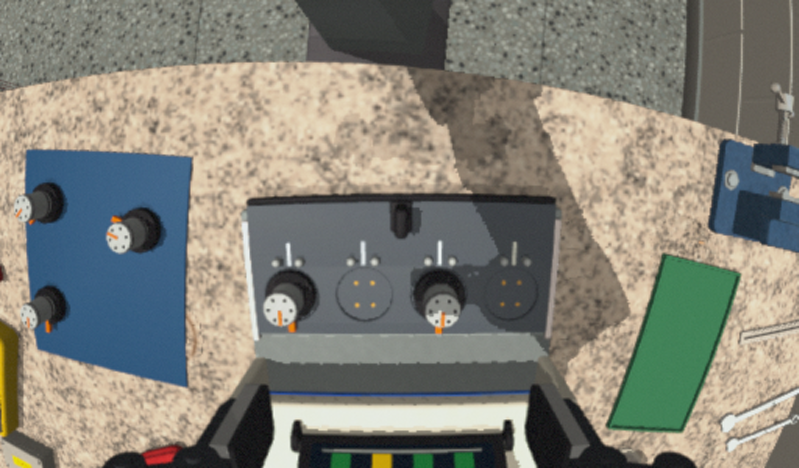

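Run:
```python
from h import *
b=cam("wrist");im=b["color"];h=cv2.cvtColor(im,cv2.COLOR_RGB2HSV)
g=cv2.inRange(h,(12,90,70),(30,255,255))
for x in blobs(g,1):
    if 150<x[0][0]<350 and 170<x[0][1]<205: print("gold",np.round(x[0],1),x[1],np.round(plane(b,x[0],.0225)[0],4))
w=cv2.inRange(h,(0,0,170),(180,50,255));w[:,:160]=w[:,:160]
for x in blobs(w,30):
    if x[0][1]<215 and x[1]<400: print("white",np.round(x[0],1),x[1],x[2],np.round(plane(b,x[0],.068 if x[0][0]>120 else .046)[0],4))
print("lines px->", np.round(plane(b,[(289/1.56,253/1.56),(363/1.56,252/1.56),(440/1.56,251/1.56),(515/1.56,252/1.56)],.026),4).tolist())
q=np.array([(664,254),(739,272),(684,432),(608,425)])/1.56;print("green",np.round(plane(b,q,.009),3).tolist(),plane(b,q,.009).mean(0))
save(crop(im,150,140,360,220,3.8),"w3c.png")
```

```text
gold [228.  181.5] 6 [0.4824 0.0608 0.0225]
gold [238.2 181.6] 5 [0.4813 0.0745 0.0225]
gold [322.6 181.2] 5 [0.4704 0.1884 0.0225]
gold [332.5 181. ] 6 [0.4688 0.2023 0.0225]
gold [228.5 195.5] 4 [0.5022 0.0626 0.0225]
gold [239.  195.5] 6 [0.5009 0.0769 0.0225]
gold [321.7 195. ] 7 [0.4901 0.1902 0.0225]
gold [331.3 195. ] 7 [0.4889 0.2039 0.0225]
gold [179.  203.8] 23 [ 0.5209 -0.0068  0.0225]
white [174.5  44.3] 34 [171  40   7  10] [ 0.3116 -0.009   0.068 ]
white [226.4  43.7] 36 [221  41  12   7] [0.3094 0.0506 0.068 ]
white [505.1  65.7] 51 [501  61   8  11] [0.257  0.4381 0.068 ]
white [364.2  70.2] 44 [359  66  11   8] [0.3205 0.2097 0.068 ]
white [183.6  71.5] 36 [180  69   8   8] [0.3435 0.0045 0.068 ]
white [379.1  73.9] 93 [370  68  16  14] [0.3213 0.2291 0.068 ]
white [193.1  82.4] 56 [191  75   7  16] [0.3558 0.0165 0.068 ]
white [170.6  82.6] 50 [168  76   7  14] [ 0.3567 -0.0101  0.068 ]
white [206.5  81.9] 66 [202  78  11  10] [0.3546 0.0319 0.068 ]
white [394.   86.6] 69 [386  83  18  10] [0.3328 0.2505 0.068 ]
white [226.2 105.6] 31 [224 100   7  11] [0.3802 0.056
[... 466 characters left out ...]
8 ]
white [184.9 163.5] 39 [184 156   3  15] [0.451  0.0115 0.068 ]
white [179. 198.] 273 [169 189  21  20] [0.495  0.0047 0.068 ]
white [483.8 195. ] 60 [480 189   9  13] [0.4534 0.4389 0.068 ]
white [ 17.7 202.4] 100 [ 12 196  12  15] [ 0.5399 -0.2961  0.046 ]
white [278.4 204.5] 47 [274 199   9  11] [0.4924 0.1268 0.068 ]
white [288.8 205.3] 36 [285 203   9   7] [0.4923 0.1396 0.068 ]
white [492.1 214.4] 225 [474 207  38  18] [0.483  0.4722 0.068 ]
lines px-> [[0.4595, 0.0021, 0.026], [0.4537, 0.0655, 0.026], [0.4471, 0.1295, 0.026], [0.4415, 0.1937, 0.026]]
green [[0.429, 0.353, 0.009], [0.435, 0.461, 0.009], [0.634, 0.454, 0.009], [0.622, 0.34, 0.009]] [0.53005185 0.4020093  0.009     ]
```

View pics/w3c.png

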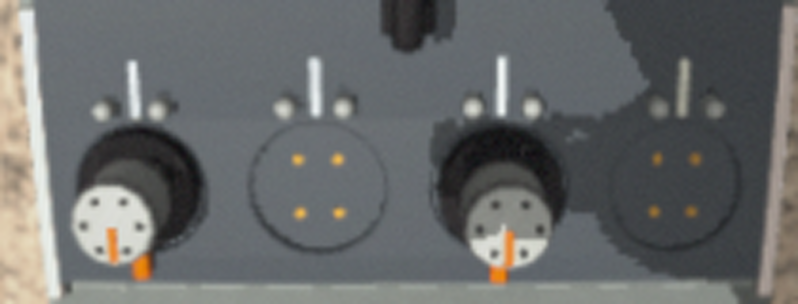

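Call:
{"name": "carry_out", "arguments": {
  "commands": [
    [-0.15, -0.01, -0.024, 0, 0, 0, 0],
    [-0.15, -0.01, -0.024, 0, 0, 0, 0],
    [-0.15, -0.01, -0.024, 0, 0, 0, 0],
    [-0.15, -0.01, -0.023, 0.02, 0, 0, 0],
    [-0.15, 0, 0, 0.03, 0, 0, 0],
    [-0.15, 0, 0, 0.03, 0, 0, 0],
    [-0.15, 0, 0, 0.03, 0, 0, 0],
    [-0.15, 0, 0, 0.03, 0, 0, 0],
    [-0.15, 0, 0, 0.02, 0, 0, 0],
    [-0.15, 0, 0, 0, 0, 0, 0],
    [-0.15, 0, 0, 0, 0, 0, 0],
    [-0.15, 0, 0, 0, 0, 0, 0]
  ]
}}

```text
time_s: 17.65
position: [0.4979, 0.0044, 0.1151]
eef_rot: [-3.136, 0.002, -3.056]
wrist_force: [-0.3, 0.6, 0.8]
grip_width: 0.049
gripper_force: 0.0
```

Run:
```python
from h import *
b=cam("wrist");h=cv2.cvtColor(b["color"],cv2.COLOR_RGB2HSV)
w=cv2.inRange(h,(0,0,150),(180,60,255))
for x in blobs(w,80):
    if 200<x[0][0]<310 and x[0][1]>200: print("white",np.round(x[0],1),x[1],x[2],np.round(plane(b,x[0],.068)[0],4))
goal([.4965,.005,.048],[np.pi,0,3.2276]);print(proj(b,[.4965,.005,.068]))
```

```text
white [255.5 216.4] 935 [236 200  40  37] [0.4943 0.0041 0.068 ]
white [256.2 328.6] 943 [205 323 103  14] [0.5951 0.0134 0.068 ]
at [0.498  0.0043 0.1152] [-3.136e+00  3.000e-03 -3.056e+00] t 17.7 shift [0.0016 0.0012 0.0671] turn [-0.0053  0.0025 -0.0005]
[[256.57070681 219.52376643]]
```

Call:
{"name": "carry_out", "arguments": {
  "commands": [
    [-0.15, 0.0015, 0, 0.017, -0.005, 0.002, 0],
    [-0.15, 0, 0, 0.017, 0, 0, 0],
    [-0.15, 0, 0, 0.017, 0, 0, 0],
    [-0.15, 0, 0, 0.015, 0, 0, 0],
    [-0.15, 0, 0, 0, 0, 0, 0],
    [1, 0, 0, 0, 0, 0, 0],
    [1, 0, 0, 0, 0, 0, 0],
    [1, 0, 0, 0, 0, 0, 0],
    [1, 0, 0, 0, 0, 0, 0],
    [1, 0, 0, -0.01, 0, 0, 0],
    [1, 0, 0, -0.02, 0, 0, 0],
    [1, 0, 0, -0.03, 0, 0, 0],
    [1, 0, 0, -0.03, 0, 0, 0],
    [1, 0, 0, -0.03, 0, 0, 0],
    [1, 0, 0, 0, 0, 0, 0]
  ],
  "grip_force": 40
}}

```text
time_s: 19.2
position: [0.4983, 0.0044, 0.1718]
eef_rot: [-3.141, 0.005, -3.057]
wrist_force: [1.9, -0.1, -1.5]
grip_width: 0.0272
gripper_force: 39.4
```

Call:
{"name": "carry_out", "arguments": {
  "commands": [
    [1, 0, 0.03, 0, 0, 0, 0],
    [1, 0, 0.03, 0, 0, 0, 0],
    [1, 0, 0.034, 0, 0, 0, 0],
    [1, 0, 0.034, 0, 0, 0, 0],
    [1, 0, 0.034, 0, 0, 0, 0],
    [1, 0, 0.034, 0, 0, 0, 0],
    [1, 0, 0.034, 0, 0, 0, 0],
    [1, 0, 0.034, 0, 0, 0, 0],
    [1, 0, 0.034, 0, 0, 0, 0],
    [1, -0.006, 0.034, 0, 0, 0, 0],
    [1, -0.005, 0.034, 0, 0, 0, 0],
    [1, -0.005, 0.034, 0, 0, 0, 0],
    [1, 0, 0, 0.03, 0, 0, 0],
    [1, 0, 0, 0.03, 0, 0, 0],
    [1, 0, 0, 0.02, 0, 0, 0],
    [1, 0, 0, 0.02, 0, 0, 0],
    [1, 0, 0, 0, 0, 0, 0],
    [1, 0, 0, 0, 0, 0, 0],
    [1, 0, 0, 0, 0, 0, 0]
  ]
}}

```text
time_s: 21.1
position: [0.4781, 0.4043, 0.0689]
eef_rot: [3.141, -0.001, -3.056]
wrist_force: [0.5, -0.2, -0.7]
grip_width: 0.027
gripper_force: 39.6
```

Run:
```python
from h import *
b=cam("wrist");goal([.48,.404,.031],[np.pi,0,3.2276]);save(crop(b["color"],80,120,440,384,2),"w4.png")
```

```text
at [0.4783 0.4043 0.0691] [ 3.14  -0.    -3.056] t 21.15 shift [-0.0017 -0.0005  0.0381] turn [ 0.0012 -0.0002 -0.0008]
```

View pics/w4.png

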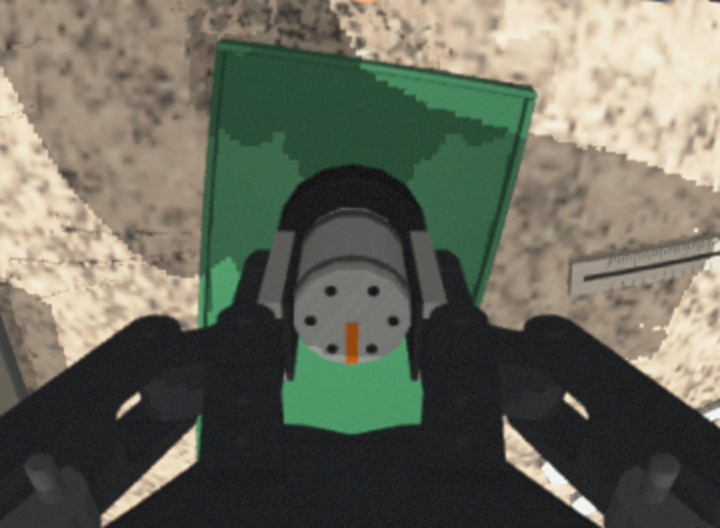

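Call:
{"name": "carry_out", "arguments": {
  "commands": [
    [1, 0, 0, 0.015, 0, 0, 0],
    [1, 0, 0, 0.015, 0, 0, 0],
    [1, 0, 0, 0.0075, 0, 0, 0],
    [1, 0, 0, 0, 0, 0, 0],
    [-0.15, 0, 0, 0, 0, 0, 0],
    [-0.15, 0, 0, 0, 0, 0, 0],
    [-0.15, 0, 0, 0, 0, 0, 0],
    [-0.15, 0, 0, -0.02, 0, 0, 0],
    [-0.15, 0, 0, -0.03, 0, 0, 0],
    [-0.15, 0, 0, -0.04, 0, 0, 0],
    [-0.15, 0, 0, -0.04, 0, 0, 0],
    [-0.15, 0, -0.02, 0, 0, 0, 0],
    [-0.15, 0.002, -0.036, 0, 0, 0, 0],
    [-0.15, 0.002, -0.036, 0, 0, 0, 0],
    [-0.15, 0.002, -0.036, 0, 0, 0, 0],
    [-0.15, 0.002, -0.036, 0, 0, 0, 0],
    [-0.15, 0.002, -0.036, 0, 0, 0, 0],
    [-0.15, 0.002, -0.036, 0, 0, 0, 0],
    [-0.15, 0.004, -0.035, 0, 0, 0, 0],
    [-0.15, 0, 0, 0.02, 0, 0, 0]
  ]
}}

```text
time_s: 23.15
position: [0.4865, 0.1261, 0.1411]
eef_rot: [-3.137, 0.0, -3.065]
wrist_force: [0.4, 0.1, -0.4]
grip_width: 0.0492
gripper_force: 0.0
```

Call:
{"name": "carry_out", "arguments": {
  "commands": [
    [-0.15, 0, 0, 0.02, 0, 0, 0],
    [-0.15, 0, 0, 0, 0, 0, 0],
    [-0.15, 0, 0, 0, 0, 0, 0]
  ]
}}

```text
time_s: 23.45
position: [0.4849, 0.1328, 0.1206]
eef_rot: [3.141, -0.002, -3.056]
wrist_force: [0.8, 0.3, 1.1]
grip_width: 0.0491
gripper_force: 0.0
```

Run:
```python
from h import *
b=cam("wrist");h=cv2.cvtColor(b["color"],cv2.COLOR_RGB2HSV)
w=cv2.inRange(h,(0,0,85),(180,60,255))
for x in blobs(w,80):
    if 200<x[0][0]<310 and x[0][1]>190: print("white",np.round(x[0],1),x[1],x[2],np.round(plane(b,x[0],.068)[0],4))
goal([.4855,.1325,.048],[np.pi,0,3.2276]);print(proj(b,[.4855,.1325,.068]))
for x in blobs(orange(b["color"]),8): print("o",x)
```

```text
white [256.  321.9] 2520 [201 310 110  28] [0.5789 0.1416 0.068 ]
at [0.4853 0.1331 0.121 ] [ 3.141e+00 -1.000e-03 -3.055e+00] t 23.5 shift [-0.0002 -0.0006  0.073 ] turn [ 0.0004 -0.0009  0.0001]
[[254.60824729 219.11846816]]
o (array([490.79411765, 226.10294118]), np.int32(68), array([487, 219,   9,  14], dtype=int32))
o (array([254.575 , 230.8375]), np.int32(80), array([252, 221,   7,  19], dtype=int32))
```

Call:
{"name": "carry_out", "arguments": {
  "commands": [
    [-0.15, 0, 0, 0.02, 0, 0, 0],
    [-0.15, 0, 0, 0.02, 0, 0, 0],
    [-0.15, 0, 0, 0.02, 0, 0, 0],
    [-0.15, 0, 0, 0.012, 0, 0, 0],
    [-0.15, 0, 0, 0, 0, 0, 0],
    [1, 0, 0, 0, 0, 0, 0],
    [1, 0, 0, 0, 0, 0, 0],
    [1, 0, 0, 0, 0, 0, 0],
    [1, 0, 0, 0, 0, 0, 0],
    [1, 0, 0, -0.01, 0, 0, 0],
    [1, 0, 0, -0.02, 0, 0, 0],
    [1, 0, 0, -0.03, 0, 0, 0],
    [1, 0, 0, -0.03, 0, 0, 0],
    [1, 0, 0, -0.03, 0, 0, 0],
    [1, 0, 0.02, 0, 0, 0, 0],
    [1, 0, 0.035, 0, 0, 0, 0],
    [1, 0, 0.035, 0, 0, 0, 0],
    [1, 0, 0.035, 0, 0, 0, 0],
    [1, 0, 0.035, 0, 0, 0, 0],
    [1, 0, 0.035, 0, 0, 0, 0]
  ],
  "grip_force": 40
}}

```text
time_s: 25.5
position: [0.4681, 0.3276, 0.1688]
eef_rot: [-3.141, -0.002, -3.056]
wrist_force: [0.6, -0.3, -1.9]
grip_width: 0.0269
gripper_force: 39.5
```

Call:
{"name": "carry_out", "arguments": {
  "commands": [
    [1, 0, 0.035, 0, 0, 0, 0],
    [1, -0.02, 0.005, 0, 0, 0, 0],
    [1, -0.03, 0.007, 0, 0, 0, 0],
    [1, -0.03, 0.007, 0, 0, 0, 0],
    [1, -0.037, 0.007, 0, 0, 0, 0],
    [1, 0, 0, 0.03, 0, 0, 0],
    [1, 0, 0, 0.03, 0, 0, 0],
    [1, 0, 0, 0.03, 0, 0, 0],
    [1, 0, 0, 0, 0, 0, 0],
    [1, 0, 0, 0, 0, 0, 0]
  ]
}}

```text
time_s: 26.5
position: [0.5795, 0.3973, 0.0786]
eef_rot: [-3.142, -0.003, -3.056]
wrist_force: [-0.1, 0.5, -1.3]
grip_width: 0.0269
gripper_force: 39.6
```

Run:
```python
from h import *
goal([.58,.398,.0305],[np.pi,0,3.2276])
```

```text
at [0.5795 0.3973 0.0786] [-3.142e+00 -3.000e-03 -3.056e+00] t 26.5 shift [-0.0007  0.0007  0.0481] turn [-0.0001 -0.0026 -0.0008]
```

Call:
{"name": "carry_out", "arguments": {
  "commands": [
    [1, 0, 0, 0.02, 0, 0, 0],
    [1, 0, 0, 0.02, 0, 0, 0],
    [1, 0, 0, 0.008, 0, 0, 0],
    [1, 0, 0, 0, 0, 0, 0],
    [-0.15, 0, 0, 0, 0, 0, 0],
    [-0.15, 0, 0, 0, 0, 0, 0],
    [-0.15, 0, 0, 0, 0, 0, 0],
    [-0.15, 0, 0, -0.02, 0, 0, 0],
    [-0.15, 0, 0, -0.03, 0, 0, 0],
    [-0.15, 0, 0, -0.04, 0, 0, 0],
    [-0.15, 0, 0, -0.04, 0, 0, 0],
    [-0.15, 0, 0, -0.045, 0, 0, 0],
    [-0.15, 0.02, 0, -0.045, 0, 0, 0],
    [-0.15, 0.03, 0, 0, 0, 0, 0],
    [-0.15, 0.03, 0, 0, 0, 0, 0],
    [-0.15, 0.03, -0.03, 0, 0, 0, 0],
    [-0.15, 0, -0.04, 0, 0, 0, 0],
    [-0.15, 0, -0.04, 0, 0, 0, 0],
    [-0.15, 0, -0.04, 0, 0, 0, 0],
    [-0.15, 0, -0.04, 0, 0, 0, 0]
  ]
}}

```text
time_s: 28.5
position: [0.4865, 0.1975, 0.2519]
eef_rot: [-3.141, 0.0, -3.055]
wrist_force: [1.6, -0.5, -0.2]
grip_width: 0.0494
gripper_force: 0.0
```

Call:
{"name": "carry_out", "arguments": {
  "commands": [
    [-0.15, 0, -0.04, 0, 0, 0, 0],
    [-0.15, 0, -0.04, 0, 0, 0, 0],
    [-0.15, 0, -0.04, 0, 0, 0, 0],
    [-0.15, 0, -0.04, 0, 0, 0, 0],
    [-0.15, 0, -0.04, 0, 0, 0, 0],
    [-0.15, 0, -0.04, 0, 0, 0, 0],
    [-0.15, 0, -0.04, 0, 0, 0, 0],
    [-0.15, 0, -0.04, 0, 0, 0, 0],
    [-0.15, 0, -0.04, 0, 0, 0, 0],
    [-0.15, 0.02, -0.03, 0, 0, 0, 0],
    [-0.15, 0.02, 0, 0, 0, 0, 0],
    [-0.15, 0, 0, 0, 0, 0, 0],
    [-0.15, 0, 0, 0, 0, 0, 0]
  ]
}}

```text
time_s: 29.8
position: [0.4806, -0.1929, 0.2517]
eef_rot: [-3.14, 0.0, -3.056]
wrist_force: [0.7, 0.3, 0.6]
grip_width: 0.0493
gripper_force: 0.0
```

```bash
cat > carts.py <<'E'
from h import *
def carts(b,zb=0.0,box=None):
    """tops (pale discs) on plane zb+.046 with orange line direction"""
    im=b["color"];h=cv2.cvtColor(im,cv2.COLOR_RGB2HSV);o=orange(im)
    w=(cv2.inRange(h,(0,0,130),(180,60,255))>0)
    out=[]
    for ce,a,bb in blobs(w,60):
        p=plane(b,ce,zb+.046)[0]
        if box and not(box[0]<p[0]<box[1] and box[2]<p[1]<box[3]): continue
        out.append((np.round(ce,1),a,bb.tolist(),np.round(p,4)))
    return out
def ors(b,z,box):
    for x in blobs(orange(b["color"]),4):
        p=[plane(b,x[0],zz)[0] for zz in z]
        if box[0]<p[0][0]<box[1] and box[2]<p[0][1]<box[3]: print("orange",np.round(x[0],1),x[1],[np.round(q[:2],4).tolist() for q in p])
E
python3 - <<'E'
from carts import *
s=r.get_state();print(s["time_s"],s["position"],s["eef_rot"],np.round(s["joint_positions"],2))
b=cam("wrist");save(b["color"],"w5.png");box=(.35,.65,-.38,-.08)
for x in carts(b,0,box): print(x)
ors(b,(.0085,.046),box);save(crop(b["color"],60,40,440,300,2.1),"w5c.png")
E
```

```text
29.8 [ 0.48061017 -0.19287902  0.25172554] [-3.14043976e+00  4.75001582e-04 -3.05586235e+00] [ 0.9   0.55 -0.86  1.86  0.5   0.97  1.47]
(array([209.6, 118.1]), np.int32(64932), [0, 0, 512, 361], array([ 0.4292, -0.2497,  0.046 ]))
(array([182.2, 111.8]), np.int32(404), [171, 101, 23, 24], array([ 0.4236, -0.2821,  0.046 ]))
(array([290.8, 143.4]), np.int32(421), [279, 132, 24, 24], array([ 0.4506, -0.1548,  0.046 ]))
(array([171.3, 205.3]), np.int32(315), [161, 196, 21, 21], array([ 0.5394, -0.2936,  0.046 ]))
orange [177.1 115.5] 15 [[0.4312, -0.2979], [0.4281, -0.288]]
orange [171.9 123.4] 28 [[0.4417, -0.3046], [0.4376, -0.294]]
orange [270.8 130.7] 62 [[0.4423, -0.1768], [0.4381, -0.1791]]
orange [285.2 140.9] 17 [[0.4536, -0.1573], [0.4483, -0.1615]]
orange [170.2 210.6] 13 [[0.563, -0.3058], [0.5468, -0.2951]]
orange [174.5 217.3] 6 [[0.5727, -0.2995], [0.5555, -0.2895]]
```

View pics/w5c.png

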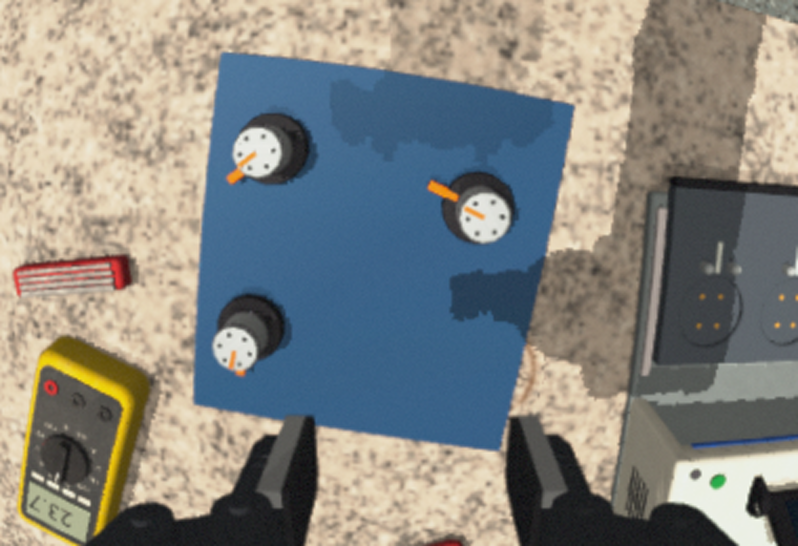

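Call:
{"name": "carry_out", "arguments": {
  "commands": [
    [-0.15, 0, 0, 0, 0, 0, 0.1434],
    [-0.15, 0, 0, 0, 0, 0, 0.1434],
    [-0.15, 0, 0, 0, 0, 0, 0.1434],
    [-0.15, 0, 0, 0, 0, 0, 0.1434],
    [-0.15, 0, 0, 0, 0, 0, 0.1434],
    [-0.15, 0, 0, 0, 0, 0, 0.1434],
    [-0.15, 0, 0, 0, 0, 0, 0.1434],
    [-0.15, 0, 0, 0, 0, 0, 0.1434],
    [-0.15, 0, 0, 0, 0, 0, 0.1434],
    [-0.15, 0, 0, 0, 0, 0, 0.1434],
    [-0.15, 0, 0, 0, 0, 0, 0.1434],
    [-0.15, 0, 0, 0, 0, 0, 0.1434],
    [-0.15, 0, 0, 0, 0, 0, 0.1434],
    [-0.15, 0, 0, 0, 0, 0, 0.1434],
    [-0.15, 0.0125, -0.0206, 0.025, 0, 0, 0],
    [-0.15, 0.0125, -0.0206, 0.025, 0, 0, 0],
    [-0.15, 0, 0, 0.03, 0, 0, 0],
    [-0.15, 0, 0, 0.03, 0, 0, 0],
    [-0.15, 0, 0, 0.03, 0, 0, 0],
    [-0.15, 0, 0, 0, 0, 0, 0]
  ]
}}

```text
time_s: 31.85
position: [0.4487, -0.1536, 0.108]
eef_rot: [-3.135, 0.001, 1.223]
wrist_force: [-1.5, -1.0, 0.4]
grip_width: 0.0494
gripper_force: 0.0
```

Call:
{"name": "carry_out", "arguments": {
  "commands": [
    [-0.15, 0, 0, 0, 0, 0, 0],
    [-0.15, 0, 0, 0, 0, 0, 0]
  ]
}}

```text
time_s: 32.05
position: [0.4512, -0.1553, 0.1119]
eef_rot: [3.14, 0.0, 1.22]
wrist_force: [0.7, 0.1, 0.2]
grip_width: 0.0492
gripper_force: 0.0
```

```bash
cat > chk.py <<'E'
import sys
from carts import *
x,y,z,yaw,zb=map(float,sys.argv[1:6])
b=cam("wrist");box=(x-.05,x+.05,y-.05,y+.05)
for q in carts(b,zb,box): print(q)
ors(b,(zb+.046,zb+.0085),box);goal([x,y,z],[np.pi,0,yaw]);print("exp px",proj(b,[x,y,zb+.046]))
E
python3 chk.py .4504 -.1552 .028 1.22 .001
```

```text
(array([253.6, 213.6]), np.int32(965), [235, 197, 38, 35], array([ 0.4504, -0.1554,  0.047 ]))
orange [253.5 225.7] 74 [[0.447, -0.1644], [0.4408, -0.1807]]
at [ 0.4511 -0.1556  0.112 ] [3.14 0.   1.22] t 32.1 shift [ 0.0002 -0.0009  0.084 ] turn [ 0.0017  0.0005 -0.0001]
exp px [[253.44433176 213.35761705]]
```

Call:
{"name": "carry_out", "arguments": {
  "commands": [
    [-0.15, 0, -0.0008, 0.02, 0, 0, 0],
    [-0.15, 0, 0, 0.025, 0, 0, 0],
    [-0.15, 0, 0, 0.023, 0, 0, 0],
    [-0.15, 0, 0, 0.015, 0, 0, 0],
    [-0.15, 0, 0, 0, 0, 0, 0],
    [1, 0, 0, 0, 0, 0, 0],
    [1, 0, 0, 0, 0, 0, 0],
    [1, 0, 0, 0, 0, 0, 0],
    [1, 0, 0, 0, 0, 0, 0],
    [1, 0, 0, -0.02, 0, 0, 0],
    [1, 0, 0, -0.04, 0, 0, 0],
    [1, 0, 0, -0.04, 0, 0, 0],
    [1, 0, 0, -0.03, 0, 0, 0.1404],
    [1, 0, 0, 0, 0, 0, 0.1404],
    [1, 0, 0, 0, 0, 0, 0.1404],
    [1, 0, 0, 0, 0, 0, 0.1404],
    [1, 0, 0, 0, 0, 0, 0.1404],
    [1, 0, 0, 0, 0, 0, 0.1404],
    [1, 0, 0, 0, 0, 0, 0.1404],
    [1, 0, 0, 0, 0, 0, 0.1404]
  ],
  "grip_force": 40
}}

```text
time_s: 34.1
position: [0.4489, -0.1553, 0.1581]
eef_rot: [3.141, 0.001, 0.09]
wrist_force: [0.4, -0.2, -0.4]
grip_width: 0.0267
gripper_force: 39.5
```

Call:
{"name": "carry_out", "arguments": {
  "commands": [
    [1, 0, 0, 0, 0, 0, 0],
    [1, 0, 0, 0, 0, 0, 0]
  ]
}}

```text
time_s: 34.3
position: [0.449, -0.1552, 0.1579]
eef_rot: [3.141, 0.001, 0.1]
wrist_force: [-0.4, -0.0, -1.2]
grip_width: 0.0268
gripper_force: 39.5
```

Run:
```python
from h import *
goal([.4917,.0687,.1],[np.pi,0,.0955])
b=cam("wrist")
for x in blobs(orange(b["color"]),8): print("o",np.round(x[0],1),x[1])
```

```text
at [ 0.449  -0.1552  0.1579] [3.141e+00 1.000e-03 1.000e-01] t 34.3 shift [ 0.0648 -0.2185  0.0577] turn [0.0003 0.0012 0.0041]
o [409.8  87.5] 57
o [423.9 102.1] 9
o [421.8 108.4] 11
o [390.8 203.5] 59
o [390.6 227. ] 22
o [255.5 294.7] 118
```

Call:
{"name": "carry_out", "arguments": {
  "commands": [
    [1, 0.008, -0.0273, 0, 0, 0, 0.004],
    [1, 0.008, -0.0273, 0, 0, 0, 0],
    [1, 0.008, -0.0273, 0, 0, 0, 0],
    [1, 0.008, -0.0273, 0, 0, 0, 0],
    [1, 0.008, -0.0273, 0, 0, 0, 0],
    [1, 0.008, -0.0273, 0, 0, 0, 0],
    [1, 0.008, -0.0273, 0, 0, 0, 0],
    [1, 0.008, -0.0273, 0, 0, 0, 0],
    [1, 0, 0, 0.02, 0, 0, 0],
    [1, 0, 0, 0.02, 0, 0, 0],
    [1, 0, 0, 0.02, 0, 0, 0],
    [1, 0, 0, 0.015, 0, 0, 0],
    [1, 0, 0, 0, 0, 0, 0],
    [1, 0, 0, 0, 0, 0, 0],
    [1, 0, 0, 0, 0, 0, 0]
  ]
}}

```text
time_s: 35.85
position: [0.493, 0.0681, 0.0832]
eef_rot: [-3.141, 0.0, 0.092]
wrist_force: [-0.5, 0.5, -1.3]
grip_width: 0.0268
gripper_force: 39.6
```

Run:
```python
from h import *
b=cam("wrist")
goal([.4917,.0687,.05],[np.pi,0,.0955]);
for x in blobs(orange(b["color"]),8): print("o",np.round(x[0],1),x[1],x[2])
print(r.get_state()["wrist_force"]);save(crop(b["color"],130,130,390,330,2.9),"pl1.png")
S=np.array([.4917,.0687,.026]);X=np.array([.9955,.094,0])
print(proj(b,[S-.031*X,S-.045*X,S]))
```

```text
at [0.4931 0.0681 0.0833] [-3.141 -0.     0.092] t 35.9 shift [-0.0013 -0.0007  0.0333] turn [-0.0001 -0.0001 -0.0031]
o [255.5 295. ] 114 [253 286   6  19]
[-1.20203625  0.33301844 -0.38658103]
[[254.99453148 257.57139308]
 [255.02688509 273.1610869 ]
 [254.92145276 219.31065381]]
```

View pics/pl1.png

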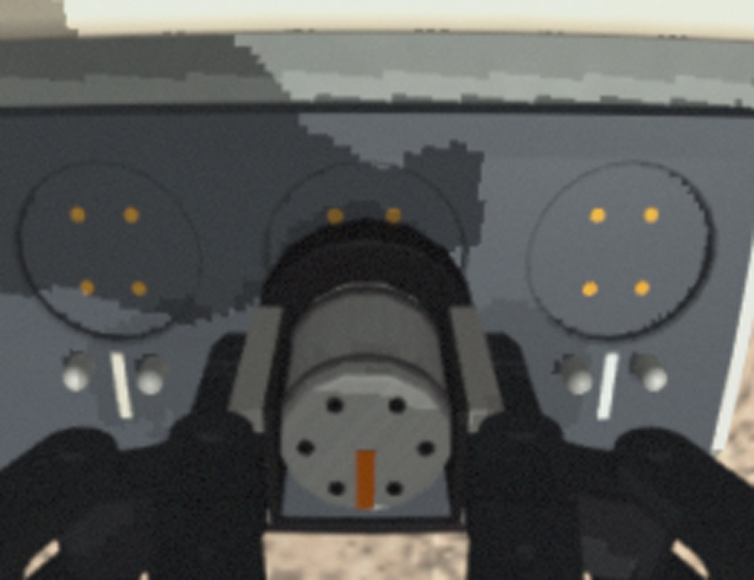

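```bash
cat > seat.py <<'E'
from h import *
def gold(b):
    h=cv2.cvtColor(b["color"],cv2.COLOR_RGB2HSV);g=cv2.inRange(h,(12,90,70),(30,255,255))
    for x in blobs(g,4):
        p=plane(b,x[0],.0225)[0]
        if .44<p[0]<.54 and -.03<p[1]<.24 and x[1]<60: print("gold",np.round(x[0],1),x[1],np.round(p,4))
if __name__=="__main__": gold(cam("wrist"))
E
python3 seat.py
```

```text
gold [ 82.6 202.4] 15 [0.4893 0.2043 0.0225]
gold [ 97.4 202.9] 17 [0.4904 0.1901 0.0225]
gold [156.5 203.5] 24 [0.4951 0.1403 0.0225]
gold [354.1 203.8] 23 [ 0.5082 -0.0014  0.0225]
gold [174.9 203.9] 22 [0.4963 0.1263 0.0225]
gold [245.  203.8] 23 [0.5012 0.0765 0.0225]
gold [265.2 203.9] 23 [0.5025 0.0626 0.0225]
gold [335.7 203.9] 22 [0.507  0.0125 0.0225]
gold [ 87.4 225.9] 17 [0.4691 0.2024 0.0225]
gold [101.6 226.4] 15 [0.4706 0.1885 0.0225]
gold [159.9 228.6] 18 [0.4753 0.1383 0.0225]
gold [177.7 229.2] 20 [0.4765 0.1244 0.0225]
gold [332.9 229.1] 22 [0.4872 0.0108 0.0225]
gold [350.8 228.8] 19 [ 0.4883 -0.0032  0.0225]
```

Call:
{"name": "carry_out", "arguments": {
  "commands": [
    [1, -0.0012, -0.0005, 0.01, 0, 0, -0.002],
    [1, 0, 0, 0.01, 0, 0, 0],
    [1, 0, 0, 0.006, 0, 0, 0],
    [1, 0, 0, 0.004, 0, 0, 0],
    [1, 0, 0, 0.002, 0, 0, 0],
    [1, 0, 0, 0, 0, 0, 0],
    [1, 0, 0, 0, 0, 0, 0]
  ]
}}

```text
time_s: 36.65
position: [0.4912, 0.0684, 0.0504]
eef_rot: [3.141, 0.001, 0.094]
wrist_force: [0.0, 0.6, -0.3]
grip_width: 0.0268
gripper_force: 39.6
```

Run:
```python
from h import *
goal([.4917,.0686,.05],[np.pi,0,.093]);print(r.get_state()["wrist_force"])
```

```text
at [0.4912 0.0684 0.0504] [3.141e+00 1.000e-03 9.400e-02] t 36.65 shift [ 0.0005 -0.0002  0.0004] turn [0.0002 0.0014 0.0009]
[ 0.04690182  0.60706723 -0.31562789]
```

Call:
{"name": "carry_out", "arguments": {
  "commands": [
    [1, 0.0004, 0, 0.001, 0, 0, 0],
    [1, 0, 0, 0, 0, 0, 0],
    [-0.15, 0, 0, 0, 0, 0, 0],
    [-0.15, 0, 0, 0, 0, 0, 0],
    [-0.15, 0, 0, 0, 0, 0, 0],
    [-0.15, 0, 0, -0.015, 0, 0, 0],
    [-0.15, 0, 0, -0.02, 0, 0, 0],
    [-0.15, 0, 0, -0.03, 0, 0, 0],
    [-0.15, 0, 0, -0.03, 0, 0, 0],
    [-0.15, 0, 0, -0.03, 0, 0, 0],
    [-0.15, 0, 0, 0, 0, 0, 0],
    [-0.15, 0, 0, 0, 0, 0, 0]
  ]
}}

```text
time_s: 37.85
position: [0.4919, 0.0686, 0.1749]
eef_rot: [-3.142, 0.0, 0.094]
wrist_force: [-0.4, -1.0, -0.5]
grip_width: 0.0491
gripper_force: 0.0
```

```bash
python3 chk.py .4917 .0686 .05 .093 .022
python3 - <<'E'
from h import *
goal([.424,-.2825,.1],[np.pi,0,2.2456])
E
```

```text
(array([255.8, 194.8]), np.int32(572), [240, 180, 32, 30], array([0.4914, 0.0687, 0.068 ]))
orange [255.7 206.5] 73 [[0.4808, 0.0678], [0.4663, 0.0664]]
at [0.4912 0.0685 0.1741] [3.141e+00 2.000e-03 9.400e-02] t 37.9 shift [ 8.000e-04 -1.000e-04  1.241e-01] turn [0.0001 0.0022 0.0012]
exp px [[255.94178338 194.572388  ]]
at [0.4912 0.0685 0.1741] [3.141e+00 2.000e-03 9.400e-02] t 37.9 shift [-0.0997  0.3431  0.0743] turn [-2.3000e-03  1.4000e-03 -2.1514e+00]
```

Call:
{"name": "carry_out", "arguments": {
  "commands": [
    [-0.15, -0.01, 0.0343, 0, 0, 0, 0],
    [-0.15, -0.01, 0.0343, 0, 0, 0, 0],
    [-0.15, -0.01, 0.0343, 0, 0, 0, 0],
    [-0.15, -0.01, 0.0343, 0, 0, 0, 0],
    [-0.15, -0.01, 0.0343, 0, 0, 0, 0],
    [-0.15, -0.01, 0.0343, 0, 0, 0, 0],
    [-0.15, -0.01, 0.0343, 0, 0, 0, 0],
    [-0.15, -0.01, 0.0343, 0, 0, 0, 0],
    [-0.15, -0.01, 0.0343, 0, 0, 0, 0],
    [-0.15, -0.01, 0.0343, 0, 0, 0, 0],
    [-0.15, 0, 0, 0, 0, 0, -0.1434],
    [-0.15, 0, 0, 0, 0, 0, -0.1434],
    [-0.15, 0, 0, 0, 0, 0, -0.1434],
    [-0.15, 0, 0, 0, 0, 0, -0.1434],
    [-0.15, 0, 0, 0, 0, 0, -0.1434],
    [-0.15, 0, 0, 0, 0, 0, -0.1434],
    [-0.15, 0, 0, 0, 0, 0, -0.1434]
  ]
}}

```text
time_s: 39.6
position: [0.4235, -0.2818, 0.173]
eef_rot: [-3.137, 0.0, 1.104]
wrist_force: [0.2, 0.5, -0.9]
grip_width: 0.0493
gripper_force: 0.0
```

Call:
{"name": "carry_out", "arguments": {
  "commands": [
    [-0.15, 0, 0, 0, 0, 0, -0.1434],
    [-0.15, 0, 0, 0, 0, 0, -0.1434],
    [-0.15, 0, 0, 0, 0, 0, -0.1434],
    [-0.15, 0, 0, 0, 0, 0, -0.1434],
    [-0.15, 0, 0, 0, 0, 0, -0.1434],
    [-0.15, 0, 0, 0, 0, 0, -0.1434],
    [-0.15, 0, 0, 0, 0, 0, -0.1434],
    [-0.15, 0, 0, 0, 0, 0, -0.1434],
    [-0.15, 0, 0, 0.03, 0, 0, 0],
    [-0.15, 0, 0, 0.03, 0, 0, 0],
    [-0.15, 0, 0, 0, 0, 0, 0],
    [-0.15, 0, 0, 0, 0, 0, 0],
    [-0.15, 0, 0, 0, 0, 0, 0]
  ]
}}

```text
time_s: 40.9
position: [0.4249, -0.2824, 0.1153]
eef_rot: [-3.141, -0.0, 2.245]
wrist_force: [0.3, 0.2, -0.4]
grip_width: 0.0493
gripper_force: 0.0
```

```bash
python3 chk.py .424 -.2825 .029 2.2456 .001
```

```text
(array([253.4, 212.5]), np.int32(686), [235, 199, 39, 29], array([ 0.4253, -0.2841,  0.047 ]))
orange [254.1 222.3] 49 [[0.4306, -0.2899], [0.441, -0.3033]]
at [ 0.4251 -0.2826  0.1156] [-3.141e+00  1.000e-03  2.245e+00] t 40.95 shift [ 0.0008 -0.0007  0.0866] turn [-0.0005  0.0008 -0.0003]
exp px [[253.35487036 209.77939251]]
```

Call:
{"name": "carry_out", "arguments": {
  "commands": [
    [-0.15, 0.0007, -0.0006, 0.02, 0, 0, 0],
    [-0.15, 0, 0, 0.025, 0, 0, 0],
    [-0.15, 0, 0, 0.025, 0, 0, 0],
    [-0.15, 0, 0, 0.0165, 0, 0, 0],
    [-0.15, 0, 0, 0, 0, 0, 0],
    [1, 0, 0, 0, 0, 0, 0],
    [1, 0, 0, 0, 0, 0, 0],
    [1, 0, 0, 0, 0, 0, 0],
    [1, 0, 0, 0, 0, 0, 0],
    [1, 0, 0, -0.02, 0, 0, 0],
    [1, 0, 0, -0.04, 0, 0, 0],
    [1, 0, 0, -0.04, 0, 0, 0],
    [1, 0, 0, -0.03, 0, 0, 0.1435],
    [1, 0, 0, 0, 0, 0, 0.1435],
    [1, 0, 0, 0, 0, 0, 0.1435],
    [1, 0, 0, 0, 0, 0, 0.1435],
    [1, 0, 0, 0, 0, 0, 0.1435],
    [1, 0, 0, 0, 0, 0, 0.1435],
    [1, 0, 0, 0, 0, 0, 0.1435],
    [1, 0, 0, 0, 0, 0, 0.1435]
  ],
  "grip_force": 40
}}

```text
time_s: 42.95
position: [0.4232, -0.2822, 0.1585]
eef_rot: [-3.141, 0.001, 1.091]
wrist_force: [0.2, 0.4, -0.8]
grip_width: 0.0268
gripper_force: 39.4
```

Call:
{"name": "carry_out", "arguments": {
  "commands": [
    [1, 0, 0, 0, 0, 0, 0.1435],
    [1, 0, 0, 0, 0, 0, 0.1435],
    [1, 0, 0, 0, 0, 0, 0.1435],
    [1, 0, 0, 0, 0, 0, 0.1435],
    [1, 0, 0, 0, 0, 0, 0.1435],
    [1, 0, 0, 0, 0, 0, 0.1435],
    [1, 0, 0, 0, 0, 0, 0.1435],
    [1, 0, 0, 0, 0, 0, 0],
    [1, 0, 0, 0, 0, 0, 0]
  ]
}}

```text
time_s: 43.85
position: [0.4234, -0.282, 0.1583]
eef_rot: [3.141, 0.001, 0.096]
wrist_force: [0.1, 0.9, -1.3]
grip_width: 0.0266
gripper_force: 39.5
```

Run:
```python
from h import *
goal([.4796,.196,.1],[np.pi,0,.093])
b=cam("wrist")
for x in blobs(orange(b["color"]),30): print("o",np.round(x[0],1),x[1])
```

```text
at [ 0.4234 -0.282   0.1583] [3.141e+00 1.000e-03 9.600e-02] t 43.85 shift [ 0.1019 -0.4704  0.0581] turn [0.0002 0.0014 0.0032]
o [288.6  34.4] 45
o [255.5 292.2] 116
```

Call:
{"name": "carry_out", "arguments": {
  "commands": [
    [1, 0.0078, -0.025, 0, 0, 0, 0.003],
    [1, 0.0078, -0.0371, 0, 0, 0, 0],
    [1, 0.0078, -0.0371, 0, 0, 0, 0],
    [1, 0.0078, -0.0371, 0, 0, 0, 0],
    [1, 0.0078, -0.0371, 0, 0, 0, 0],
    [1, 0.0078, -0.0371, 0, 0, 0, 0],
    [1, 0.0078, -0.0371, 0, 0, 0, 0],
    [1, 0.0078, -0.0371, 0, 0, 0, 0],
    [1, 0.0078, -0.0371, 0, 0, 0, 0],
    [1, 0.0078, -0.0371, 0, 0, 0, 0],
    [1, 0.0078, -0.0371, 0, 0, 0, 0],
    [1, 0.0078, -0.0371, 0, 0, 0, 0],
    [1, 0.0083, -0.0373, 0, 0, 0, 0],
    [1, 0, 0, 0.02, 0, 0, 0],
    [1, 0, 0, 0.02, 0, 0, 0],
    [1, 0, 0, 0.02, 0, 0, 0],
    [1, 0, 0, 0.015, 0, 0, 0],
    [1, 0, 0, 0, 0, 0, 0],
    [1, 0, 0, 0, 0, 0, 0],
    [1, 0, 0, 0, 0, 0, 0]
  ]
}}

```text
time_s: 45.9
position: [0.4833, 0.1956, 0.0837]
eef_rot: [-3.141, 0.0, 0.09]
wrist_force: [0.6, -0.4, -1.4]
grip_width: 0.027
gripper_force: 39.7
```

```bash
python3 seat.py
python3 - <<'E'
from h import *
goal([.4796,.196,.05],[np.pi,0,.093]);print(r.get_state()["wrist_force"])
E
```

```text
gold [483.2 203.1] 10 [ 0.5084 -0.0015  0.0225]
gold [472.4 203.5] 11 [0.5071 0.0124 0.0225]
gold [335. 206.] 21 [0.4952 0.1401 0.0225]
gold [353.4 205.8] 19 [0.4965 0.1261 0.0225]
gold [467.4 224.8] 14 [0.4873 0.0105 0.0225]
gold [478.  224.2] 10 [ 0.4884 -0.0033  0.0225]
gold [332.6 231.1] 23 [0.4754 0.1381 0.0225]
gold [350.2 230.8] 20 [0.4765 0.1243 0.0225]
gold [446.1 251.8] 48 [0.4605 0.0254 0.0225]
at [0.4833 0.1956 0.0838] [-3.141  0.     0.09 ] t 45.95 shift [-0.0036 -0.0007  0.0338] turn [-0.0005  0.     -0.0031]
[ 0.20137619 -0.89871059 -0.55705424]
```

Call:
{"name": "carry_out", "arguments": {
  "commands": [
    [1, -0.0034, -0.0006, 0.006, 0, 0, -0.003],
    [1, 0, 0, 0.01, 0, 0, 0],
    [1, 0, 0, 0.008, 0, 0, 0],
    [1, 0, 0, 0.005, 0, 0, 0],
    [1, 0, 0, 0.003, 0, 0, 0],
    [1, 0, 0, 0.002, 0, 0, 0],
    [1, 0, 0, 0, 0, 0, 0],
    [1, 0, 0, 0, 0, 0, 0]
  ]
}}

```text
time_s: 46.75
position: [0.4793, 0.1957, 0.0489]
eef_rot: [3.141, 0.001, 0.093]
wrist_force: [0.0, 0.7, -1.1]
grip_width: 0.0269
gripper_force: 39.8
```

Run:
```python
from h import *
goal([.4798,.196,.05],[np.pi,0,.093]);print(r.get_state()["wrist_force"])
```

```text
at [0.4793 0.1957 0.0489] [3.141e+00 1.000e-03 9.300e-02] t 46.75 shift [ 0.0005 -0.0002 -0.0011] turn [ 0.0001  0.0013 -0.0005]
[ 0.03975103  0.65221175 -1.14518422]
```

Call:
{"name": "carry_out", "arguments": {
  "commands": [
    [-0.15, 0, 0, 0, 0, 0, 0],
    [-0.15, 0, 0, 0, 0, 0, 0],
    [-0.15, 0, 0, 0, 0, 0, 0],
    [-0.15, 0, 0, -0.015, 0, 0, 0],
    [-0.15, 0, 0, -0.02, 0, 0, 0],
    [-0.15, 0, 0, -0.03, 0, 0, 0],
    [-0.15, 0, 0, -0.03, 0, 0, 0],
    [-0.15, 0, 0, -0.03, 0, 0, 0],
    [-0.15, 0, 0, 0, 0, 0, 0],
    [-0.15, 0, 0, 0, 0, 0, 0]
  ]
}}

```text
time_s: 47.75
position: [0.4795, 0.1959, 0.1744]
eef_rot: [-3.141, 0.0, 0.093]
wrist_force: [-0.1, -0.1, -0.6]
grip_width: 0.049
gripper_force: 0.0
```

```bash
python3 chk.py .4798 .196 .05 .093 .022
python3 - <<'E'
from h import *
goal([.5395,-.2936,.1],[np.pi,0,.093])
E
```

```text
(array([243.1, 145.3]), np.int32(61888), [0, 0, 512, 327], array([0.5205, 0.2103, 0.068 ]))
(array([256.4, 193.7]), np.int32(551), [241, 179, 32, 29], array([0.4803, 0.1957, 0.068 ]))
orange [256.1 205.4] 75 [[0.4697, 0.1949], [0.4553, 0.1936]]
at [0.4788 0.1956 0.1735] [3.141e+00 2.000e-03 9.300e-02] t 47.8 shift [ 0.0013 -0.0003  0.1235] turn [ 0.0002  0.0022 -0.0002]
exp px [[255.96491863 194.20456474]]
at [0.4788 0.1956 0.1735] [3.141e+00 2.000e-03 9.300e-02] t 47.8 shift [0.0152 0.4927 0.0736] turn [ 0.0002  0.0022 -0.0002]
```

Seated. On to the third cartridge.

Call:
{"name": "carry_out", "arguments": {
  "commands": [
    [-0.15, 0.001, 0.025, 0, 0, 0, 0],
    [-0.15, 0.001, 0.036, 0, 0, 0, 0],
    [-0.15, 0.001, 0.036, 0, 0, 0, 0],
    [-0.15, 0.001, 0.036, 0, 0, 0, 0],
    [-0.15, 0.001, 0.036, 0, 0, 0, 0],
    [-0.15, 0.001, 0.036, 0, 0, 0, 0],
    [-0.15, 0.001, 0.036, 0, 0, 0, 0],
    [-0.15, 0.001, 0.036, 0, 0, 0, 0],
    [-0.15, 0.001, 0.036, 0, 0, 0, 0],
    [-0.15, 0.001, 0.036, 0, 0, 0, 0],
    [-0.15, 0.001, 0.036, 0, 0, 0, 0],
    [-0.15, 0.001, 0.036, 0, 0, 0, 0],
    [-0.15, 0.001, 0.036, 0, 0, 0, 0],
    [-0.15, 0.001, 0.036, 0, 0, 0, 0],
    [-0.15, 0, 0, 0, 0, 0, -0.1434],
    [-0.15, 0, 0, 0, 0, 0, -0.1434],
    [-0.15, 0, 0, 0, 0, 0, -0.1434],
    [-0.15, 0, 0, 0, 0, 0, -0.1434],
    [-0.15, 0, 0, 0, 0, 0, -0.1434],
    [-0.15, 0, 0, 0, 0, 0, -0.1434]
  ]
}}

```text
time_s: 49.8
position: [0.5379, -0.2933, 0.1719]
eef_rot: [-3.137, 0.001, 0.959]
wrist_force: [-0.4, 0.5, -0.2]
grip_width: 0.049
gripper_force: 0.0
```

Call:
{"name": "carry_out", "arguments": {
  "commands": [
    [-0.15, 0, 0, 0, 0, 0, -0.1434],
    [-0.15, 0, 0, 0, 0, 0, -0.1434],
    [-0.15, 0, 0, 0, 0, 0, -0.1434],
    [-0.15, 0, 0, 0, 0, 0, -0.1434],
    [-0.15, 0, 0, 0, 0, 0, -0.1434],
    [-0.15, 0, 0, 0, 0, 0, -0.1434],
    [-0.15, 0, 0, 0, 0, 0, -0.1434],
    [-0.15, 0, 0, 0, 0, 0, -0.1434],
    [-0.15, 0, 0, 0, 0, 0, -0.1434],
    [-0.15, 0, 0, 0, 0, 0, -0.1434],
    [-0.15, 0, 0, 0, 0, 0, -0.1434],
    [-0.15, 0, 0, 0, 0, 0, -0.1434],
    [-0.15, 0, 0, 0, 0, 0, -0.1434],
    [-0.15, 0, 0, 0, 0, 0, -0.1434],
    [-0.15, 0, 0, 0.03, 0, 0, 0],
    [-0.15, 0, 0, 0.03, 0, 0, 0],
    [-0.15, 0, 0, 0, 0, 0, 0],
    [-0.15, 0, 0, 0, 0, 0, 0],
    [-0.15, 0, 0, 0, 0, 0, 0]
  ]
}}

```text
time_s: 51.7
position: [0.5396, -0.2937, 0.1148]
eef_rot: [-3.141, 0.0, 2.961]
wrist_force: [1.2, -0.2, 0.3]
grip_width: 0.0492
gripper_force: 0.0
```

```bash
python3 chk.py .5395 -.2936 .029 2.96 .001
```

```text
(array([255.9, 208.6]), np.int32(867), [238, 192, 37, 35], array([ 0.5387, -0.2928,  0.047 ]))
orange [255.5 221.9] 75 [[0.549, -0.295], [0.5655, -0.298]]
at [ 0.5398 -0.2939  0.1152] [-3.141e+00  1.000e-03  2.961e+00] t 51.75 shift [0.0004 0.0003 0.0862] turn [-0.0007  0.0007  0.0007]
exp px [[255.01606387 209.77825676]]
```

Call:
{"name": "carry_out", "arguments": {
  "commands": [
    [-0.15, 0.0009, 0.0007, 0.02, 0, 0, 0],
    [-0.15, 0, 0, 0.025, 0, 0, 0],
    [-0.15, 0, 0, 0.025, 0, 0, 0],
    [-0.15, 0, 0, 0.016, 0, 0, 0],
    [-0.15, 0, 0, 0, 0, 0, 0],
    [1, 0, 0, 0, 0, 0, 0],
    [1, 0, 0, 0, 0, 0, 0],
    [1, 0, 0, 0, 0, 0, 0],
    [1, 0, 0, 0, 0, 0, 0],
    [1, 0, 0, -0.02, 0, 0, 0],
    [1, 0, 0, -0.04, 0, 0, 0],
    [1, 0, 0, -0.04, 0, 0, 0],
    [1, 0, 0, -0.03, 0, 0, 0.1425],
    [1, 0, 0, 0, 0, 0, 0.1425],
    [1, 0, 0, 0, 0, 0, 0.1425],
    [1, 0, 0, 0, 0, 0, 0.1425],
    [1, 0, 0, 0, 0, 0, 0.1425],
    [1, 0, 0, 0, 0, 0, 0.1425],
    [1, 0, 0, 0, 0, 0, 0.1425],
    [1, 0, 0, 0, 0, 0, 0.1425]
  ],
  "grip_force": 40
}}

```text
time_s: 53.75
position: [0.5378, -0.2929, 0.1581]
eef_rot: [-3.14, -0.0, 1.815]
wrist_force: [-1.1, 0.2, -1.0]
grip_width: 0.0273
gripper_force: 39.4
```

Call:
{"name": "carry_out", "arguments": {
  "commands": [
    [1, 0, 0, 0, 0, 0, 0.1425],
    [1, 0, 0, 0, 0, 0, 0.1425],
    [1, 0, 0, 0, 0, 0, 0.1425],
    [1, 0, 0, 0, 0, 0, 0.1425],
    [1, 0, 0, 0, 0, 0, 0.1425],
    [1, 0, 0, 0, 0, 0, 0.1425],
    [1, 0, 0, 0, 0, 0, 0.1425],
    [1, 0, 0, 0, 0, 0, 0.1425],
    [1, 0, 0, 0, 0, 0, 0.1425],
    [1, 0, 0, 0, 0, 0, 0.1425],
    [1, 0, 0, 0, 0, 0, 0.1425],
    [1, 0, 0, 0, 0, 0, 0.1425],
    [1, 0, 0, 0, 0, 0, 0],
    [1, 0, 0, 0, 0, 0, 0]
  ]
}}

```text
time_s: 55.15
position: [0.5381, -0.2927, 0.1579]
eef_rot: [-3.142, 0.002, 0.114]
wrist_force: [-0.3, -0.7, -1.3]
grip_width: 0.0267
gripper_force: 39.4
```

Run:
```python
from h import *
s=r.get_state();goal([.4978,.0047,.1],[np.pi,0,s["eef_rot"][2]])
b=cam("wrist")
for x in blobs(orange(b["color"]),30):
    o,d=ray(b,x[0]);print("o",np.round(x[0],1),x[1],plane(b,x[0],s["position"][2]-.029+.047))
m=orange(b["color"]);ys,xs=np.nonzero(m[270:320,230:280]);c=cv2.PCACompute2;q=np.polyfit(ys,xs,1);print("line slope px",q)
```

```text
at [ 0.5381 -0.2927  0.1579] [-3.142e+00  2.000e-03  1.140e-01] t 55.15 shift [-0.0059 -0.3     0.058 ] turn [-0.0001  0.0018 -0.    ]
o [255.5 293. ] 114 [[ 0.53119426 -0.29318952  0.17594773]]
line slope px [-5.60083086e-16  2.55000000e+01]
```

Call:
{"name": "carry_out", "arguments": {
  "commands": [
    [1, 0, 0, 0, 0, 0, 0.016],
    [1, -0.0012, -0.03, 0, 0, 0, 0],
    [1, -0.0012, -0.034, 0, 0, 0, 0],
    [1, -0.0012, -0.034, 0, 0, 0, 0],
    [1, -0.0012, -0.034, 0, 0, 0, 0],
    [1, -0.0012, -0.034, 0, 0, 0, 0],
    [1, -0.0012, -0.034, 0, 0, 0, 0],
    [1, -0.0012, -0.034, 0, 0, 0, 0],
    [1, -0.0012, -0.034, 0, 0, 0, 0],
    [1, -0.0011, -0.032, 0, 0, 0, 0],
    [1, 0, 0, 0.02, 0, 0, 0],
    [1, 0, 0, 0.02, 0, 0, 0],
    [1, 0, 0, 0.02, 0, 0, 0],
    [1, 0, 0, 0.015, 0, 0, 0],
    [1, 0, 0, 0, 0, 0, 0],
    [1, 0, 0, 0, 0, 0, 0],
    [1, 0, 0, 0, 0, 0, 0]
  ]
}}

```text
time_s: 56.9
position: [0.4997, 0.0045, 0.0837]
eef_rot: [3.141, -0.0, 0.095]
wrist_force: [0.6, 0.2, -0.1]
grip_width: 0.0268
gripper_force: 39.6
```

```bash
python3 seat.py
python3 - <<'E'
from h import *
goal([.4977,.0046,.0485],[np.pi,0,.096]);print(r.get_state()["wrist_force"])
E
```

```text
gold [ 83.3 202.8] 16 [0.4951 0.1403 0.0225]
gold [ 97.6 203.1] 17 [0.4964 0.1266 0.0225]
gold [244.9 203.4] 13 [0.508  0.013  0.0225]
gold [265.5 203.2] 10 [ 0.5095 -0.0012  0.0225]
gold [ 87.7 225.9] 15 [0.4752 0.1387 0.0225]
gold [102.4 226.6] 15 [0.4766 0.1244 0.0225]
gold [148.2 256.6] 59 [0.4553 0.0858 0.0225]
gold [169.6 258.9] 38 [0.4558 0.0679 0.0225]
at [0.4997 0.0046 0.0838] [ 3.141 -0.     0.095] t 56.95 shift [-0.002  -0.0002  0.0353] turn [ 0.0002 -0.0002 -0.0014]
[ 0.20774283  0.46829505 -0.96492566]
```

Call:
{"name": "carry_out", "arguments": {
  "commands": [
    [1, -0.0018, 0, 0.006, 0, 0, 0],
    [1, 0, 0, 0.01, 0, 0, 0],
    [1, 0, 0, 0.008, 0, 0, 0],
    [1, 0, 0, 0.005, 0, 0, 0],
    [1, 0, 0, 0.003, 0, 0, 0],
    [1, 0, 0, 0.002, 0, 0, 0],
    [1, 0, 0, 0, 0, 0, 0],
    [1, 0, 0, 0, 0, 0, 0],
    [-0.1, 0, 0, 0, 0, 0, 0],
    [-0.1, 0, 0, 0, 0, 0, 0],
    [-0.1, 0, 0, 0, 0, 0, 0],
    [-0.1, 0, 0, -0.015, 0, 0, 0],
    [-0.1, 0, 0, -0.02, 0, 0, 0],
    [-0.1, 0, 0, -0.03, 0, 0, 0],
    [-0.1, 0, 0, -0.03, 0, 0, 0],
    [-0.1, 0, 0, -0.04, 0, 0, 0],
    [-0.1, 0, 0, -0.04, 0, 0, 0],
    [-0.1, 0, 0, -0.04, 0, 0, 0],
    [-0.1, 0, 0, 0, 0, 0, 0],
    [-0.1, 0, 0, 0, 0, 0, 0]
  ]
}}

```text
time_s: 58.95
position: [0.4977, 0.0046, 0.2646]
eef_rot: [-3.142, -0.0, 0.095]
wrist_force: [0.5, 0.1, -0.9]
grip_width: 0.0467
gripper_force: 0.0
```

Run:
```python
from carts import *
b=cam("wrist");box=(.44,.55,-.04,.24)
for x in carts(b,.022,box): print(x)
ors(b,(.068,.0305),(.42,.55,-.04,.24));s=r.get_state();print(s["position"],s["eef_rot"],np.round(s["joint_positions"],2))
t=cam("top")
for x in blobs(orange(t["color"]),1): print("top",np.round(x[0],1),x[1],np.round(plane(t,x[0],.049)[0],3))
h=cv2.cvtColor(t["color"],cv2.COLOR_RGB2HSV);w=cv2.inRange(h,(0,0,110),(180,60,255))
for x in blobs(w,4):
    if 110<x[0][0]<155 and 185<x[0][1]<245: print("topdone",np.round(x[0],1),x[1],np.round(plane(t,x[0],.049)[0],3))
save(np.hstack([crop(t["color"],100,170,280,260,2.9),crop(b["color"],150,60,400,230,1.54)]),"fin1.png")
```

```text
(array([278.8, 132.4]), np.int32(72261), [0, 0, 512, 316], array([ 0.5418, -0.0167,  0.068 ]))
(array([255.9, 167.6]), np.int32(404), [244, 157, 25, 23], array([0.4991, 0.0048, 0.068 ]))
(array([201.5, 169.5]), np.int32(305), [190, 158, 22, 23], array([0.4912, 0.067 , 0.068 ]))
orange [102.5 175. ] 14 [[0.4739, 0.1959], [0.4619, 0.2169]]
orange [200.  174.4] 23 [[0.4851, 0.0684], [0.4744, 0.0747]]
orange [255.5 174. ] 18 [[0.4915, 0.0045], [0.4815, 0.0036]]
orange [116.2 182.2] 33 [[0.466, 0.1764], [0.4531, 0.195]]
orange [205.9 182.8] 40 [[0.4756, 0.061], [0.4638, 0.0665]]
orange [255.2 182.9] 32 [[0.4809, 0.0038], [0.4696, 0.0028]]
[0.49681095 0.00458708 0.26347193] [-3.14158452e+00  2.41592527e-03  9.48020209e-02] [-0.2   0.39  0.18  1.91 -0.09  0.85 -1.44]
top [132.6 193.8] 5 [0.597 0.389 0.049]
top [130. 225.] 5 [0.496 0.395 0.049]
top [194. 238.] 3 [0.452 0.189 0.049]
topdone [130.4 199.4] 52 [0.579 0.396 0.049]
topdone [127.5 231.5] 49 [0.475 0.402 0.049]Traceback (most recent call last):
  File "<stdin>", line 10, in <module>
    return _nx.concatenate(arrs, 1, dtype=dtype, casting=casting)
           ~~~~~~~~~~~~~~~^^^^^^^^^^^^^^^^^^^^^^^^^^^^^^^^^^^^^^^
ValueError: all the input array dimensions except for the concatenation axis must match exactly, but along dimension 0, the array at index 0 has size 261 and the array at index 1 has size 262
```

Call:
{"name": "carry_out", "arguments": {
  "commands": [
    [-0.4, 0, 0, 0, 0, 0, -0.1493],
    [-0.4, 0, 0, 0, 0, 0, -0.1493],
    [-0.4, 0, 0, 0, 0, 0, -0.1493],
    [-0.4, 0, 0, 0, 0, 0, -0.1493],
    [-0.4, 0, 0, 0, 0, 0, -0.1493],
    [-0.4, 0, 0, 0, 0, 0, -0.1493],
    [-0.4, 0, 0, 0, 0, 0, -0.1493],
    [-0.4, 0, 0, 0, 0, 0, -0.1493],
    [-0.4, 0, 0, 0, 0, 0, -0.1493],
    [-0.4, 0, 0, 0, 0, 0, -0.1493],
    [-0.4, 0, 0, 0, 0, 0, -0.1493],
    [-0.4, 0, 0, 0, 0, 0, -0.1493],
    [-0.4, 0, 0, 0, 0, 0, -0.1493],
    [-0.4, 0, 0, 0, 0, 0, -0.1493],
    [-0.4, 0, 0, 0, 0, 0, -0.1493],
    [-0.4, 0, 0, 0, 0, 0, -0.1493],
    [-0.4, 0, 0, 0, 0, 0, -0.1493],
    [-0.4, 0, 0, 0, 0, 0, -0.1493],
    [-0.4, 0, 0, 0, 0, 0, -0.1493],
    [-0.4, 0, 0, 0, 0, 0, -0.1493]
  ]
}}

```text
time_s: 61.05
position: [0.4964, 0.0045, 0.2622]
eef_rot: [3.141, -0.005, 3.087]
wrist_force: [0.2, -0.4, 0.0]
grip_width: 0.0599
gripper_force: 0.0
```

Call:
{"name": "carry_out", "arguments": {
  "commands": [
    [-0.4, 0, 0, 0, 0, 0, -0.1493],
    [-0.4, 0.015, 0.02, 0, 0, 0, 0],
    [-0.4, 0.015, 0.02, 0, 0, 0, 0],
    [-0.4, 0.015, 0.02, 0.02, 0, 0, 0],
    [-0.4, 0.015, 0.02, 0.02, 0, 0, 0],
    [-0.4, 0.015, 0.015, 0.02, 0, 0, 0],
    [-0.4, 0, 0, 0, 0, -0.1, 0],
    [-0.4, 0, 0, 0, 0, -0.1, 0],
    [-0.4, 0, 0, 0, 0, 0, 0],
    [-0.4, 0, 0, 0, 0, 0, 0],
    [-0.4, 0, 0, 0, 0, 0, 0]
  ]
}}

```text
time_s: 62.15
position: [0.4155, 0.0928, 0.2039]
eef_rot: [3.141, 0.198, -3.054]
wrist_force: [-0.0, 0.5, 0.0]
grip_width: 0.0596
gripper_force: 0.0
```

Run:
```python
from h import *
goal([.4225,.0942,.055],[np.pi,.2,-3.054]);print(np.round(r.get_state()["joint_positions"],2))
b=cam("wrist");print(proj(b,[[.422,.0942,.071]]))
g=b["color"].astype(int).sum(2);p=proj(b,[.422,.0942,.071])[0].astype(int);x0,y0=p[0]-25,p[1]-30
m=(g<80)[y0:y0+60,x0:x0+50]
for x in blobs(m,20): print(x[0]+[x0,y0],x[1],x[2])
```

```text
at [0.4155 0.0928 0.2039] [ 3.141  0.198 -3.054] t 62.15 shift [0.0223 0.0006 0.1474] turn [ 0.0007 -0.0023 -0.0001]
[ 0.06  0.34 -0.49  2.31  0.58  0.4   0.75]
[[255.96908655 163.50257383]]
[257.53642384 145.01324503] 151 [22  5 13 19]
[237.82051282 188.74358974] 39 [ 2 52 12  8]
```

Call:
{"name": "carry_out", "arguments": {
  "commands": [
    [-0.4, 0.011, 0.0006, 0.01, 0, 0, 0],
    [-0.4, 0.011, 0, 0.02, 0, 0, 0],
    [-0.4, 0, 0, 0.025, 0, 0, 0],
    [-0.4, 0, 0, 0.025, 0, 0, 0],
    [-0.4, 0, 0, 0.025, 0, 0, 0],
    [-0.4, 0, 0, 0.025, 0, 0, 0],
    [-0.4, 0, 0, 0.017, 0, 0, 0],
    [-0.4, 0, 0, 0, 0, 0, 0],
    [1, 0, 0, 0, 0, 0, 0],
    [1, 0, 0, 0, 0, 0, 0],
    [1, 0, 0, 0, 0, 0, 0],
    [1, 0, 0, 0, 0, 0, 0],
    [1, 0, 0, 0, 0, 0, 0],
    [1, 0, 0, 0, 0, 0, 0]
  ],
  "grip_force": 40
}}

```text
time_s: 63.6
position: [0.4171, 0.0892, 0.0847]
eef_rot: [-3.13, 0.199, -3.053]
wrist_force: [0.2, 0.2, 0.7]
grip_width: 0.0001
gripper_force: 0.0
```

Run:
```python
from h import *
goal([.531,.104,.055],[np.pi,.2,-3.054]);print(r.get_state()["wrist_force"])
```

```text
at [0.4171 0.0892 0.0847] [-3.13   0.199 -3.053] t 63.6 shift [-0.1067  0.0052  0.0518] turn [-0.0109 -0.001   0.0009]
[0.21555427 0.19107538 0.718128  ]
```

Call:
{"name": "carry_out", "arguments": {
  "commands": [
    [-0.4, 0, 0, -0.02, 0, 0, 0],
    [-0.4, 0, 0, -0.02, 0, 0, 0],
    [-0.4, 0, 0, -0.02, 0, 0, 0],
    [-0.4, 0, 0, 0, -0.011, 0.1, 0],
    [-0.4, 0, 0, 0, 0, 0.1, 0],
    [-0.4, 0, 0, 0, 0, 0, 0],
    [-0.4, 0, 0, 0, 0, 0, 0]
  ]
}}

```text
time_s: 64.3
position: [0.4084, 0.0857, 0.141]
eef_rot: [-3.128, 0.045, -3.059]
wrist_force: [0.5, -0.6, -0.4]
grip_width: 0.0595
gripper_force: 0.0
```

Run:
```python
from h import *
goal([.4225,.0943,.054],[np.pi,0,-3.054]);print(np.round(r.get_state()["joint_positions"],2))
```

```text
at [0.4084 0.0857 0.141 ] [-3.128  0.045 -3.059] t 64.3 shift [-0.0109  0.0086  0.0875] turn [-0.0135  0.0451 -0.005 ]
[ 0.17  0.55 -0.66  2.26  0.77  0.52  0.56]
```

Call:
{"name": "carry_out", "arguments": {
  "commands": [
    [-0.4, -0.011, 0.0086, 0, -0.0135, 0.045, -0.005],
    [-0.4, 0, 0, 0, 0, 0, 0],
    [-0.4, 0, 0, 0.02, 0, 0, 0],
    [-0.4, 0, 0, 0.02, 0, 0, 0],
    [-0.4, 0, 0, 0.02, 0, 0, 0],
    [-0.4, 0, 0, 0.02, 0, 0, 0],
    [-0.4, 0, 0, 0.007, 0, 0, 0],
    [-0.4, 0, 0, 0, 0, 0, 0],
    [-0.4, 0, 0, 0, 0, 0, 0]
  ]
}}

```text
time_s: 65.2
position: [0.4179, 0.096, 0.0553]
eef_rot: [-3.141, -0.001, -3.051]
wrist_force: [-0.2, 0.0, 0.0]
grip_width: 0.0594
gripper_force: 0.0
```

Run:
```python
from h import *
goal([.4225,.0943,.054],[np.pi,0,-3.054]);print(np.round(r.get_state()["joint_positions"],2))
```

```text
at [0.4179 0.096  0.0553] [-3.141e+00 -1.000e-03 -3.051e+00] t 65.2 shift [-0.0044 -0.0021  0.0013] turn [-0.0002 -0.001   0.0029]
[ 0.03  0.72 -0.46  2.25  0.95  0.37  0.41]
```

Call:
{"name": "carry_out", "arguments": {
  "commands": [
    [-0.4, -0.0044, -0.002, 0.001, 0, 0, 0.003],
    [-0.4, 0, 0, 0, 0, 0, 0],
    [1, 0, 0, 0, 0, 0, 0],
    [1, 0, 0, 0, 0, 0, 0],
    [1, 0, 0, 0, 0, 0, 0],
    [1, 0, 0, 0, 0, 0, 0],
    [1, 0, 0, 0, 0, 0, 0],
    [1, 0, 0, 0, 0, 0, 0]
  ],
  "grip_force": 40
}}

```text
time_s: 66.0
position: [0.4228, 0.0941, 0.0538]
eef_rot: [-3.141, -0.002, -3.055]
wrist_force: [-1.0, -1.4, 5.1]
grip_width: 0.0095
gripper_force: 39.4
```

Call:
{"name": "carry_out", "arguments": {
  "commands": [
    [1, -0.006, 0, 0, 0, 0, 0],
    [1, -0.009, 0, 0, 0, -0.025, 0],
    [1, -0.009, 0, 0.0002, 0, -0.025, 0],
    [1, -0.009, 0, 0.0004, 0, -0.025, 0],
    [1, -0.009, 0, 0.0007, 0, -0.025, 0],
    [1, -0.009, 0, 0.0009, 0, -0.025, 0],
    [1, -0.009, 0, 0.0011, 0, -0.025, 0],
    [1, -0.009, 0, 0.0013, 0, -0.025, 0],
    [1, -0.009, 0, 0.0016, 0, -0.025, 0],
    [1, -0.009, 0, 0.0018, 0, 0, 0],
    [1, 0, 0, 0, 0, 0, 0],
    [1, 0, 0, 0, 0, 0, 0]
  ]
}}

```text
time_s: 67.2
position: [0.5104, 0.1022, 0.0536]
eef_rot: [3.141, 0.199, -3.055]
wrist_force: [2.3, 0.5, -2.0]
grip_width: 0.009
gripper_force: 40.1
```

Run:
```python
from h import *
goal([.531,.104,.055],[np.pi,.2,-3.054]);print(r.get_state()["wrist_force"],np.round(r.get_state()["joint_positions"],2))
```

```text
at [0.5104 0.1022 0.0536] [ 3.141  0.199 -3.055] t 67.2 shift [-0.0205  0.0001  0.0027] turn [ 0.0006 -0.0012 -0.0012]
[ 2.32052572  0.48631451 -2.01170513] [-0.05  0.73 -0.32  2.19  1.41  0.26  0.  ]
```

Call:
{"name": "carry_out", "arguments": {
  "commands": [
    [1, -0.006, 0, 0.0012, 0, 0, 0],
    [1, -0.006, 0, 0.0012, 0, 0, 0],
    [1, -0.005, 0, 0.001, 0, 0, 0],
    [1, -0.003, 0, 0.0006, 0, 0, 0],
    [1, -0.002, 0, 0.0004, 0, 0, 0],
    [1, 0, 0, 0, 0, 0, 0],
    [1, 0, 0, 0, 0, 0, 0]
  ]
}}

```text
time_s: 67.9
position: [0.5322, 0.1042, 0.0536]
eef_rot: [3.141, 0.198, -3.055]
wrist_force: [0.1, 1.8, 0.6]
grip_width: 0.0093
gripper_force: 40.4
```

Call:
{"name": "carry_out", "arguments": {
  "commands": [
    [1, -0.0015, 0, 0.0003, 0, 0, 0],
    [1, -0.0015, 0, 0.0003, 0, 0, 0],
    [1, 0, 0, 0, 0, 0, 0],
    [1, 0, 0, 0, 0, 0, 0]
  ]
}}

```text
time_s: 68.3
position: [0.5327, 0.1042, 0.0536]
eef_rot: [3.141, 0.195, -3.054]
wrist_force: [-9.5, 1.2, 9.6]
grip_width: 0.0094
gripper_force: 42.0
```

At the stop (force rises, no further motion). Release and retreat, then check.

Call:
{"name": "carry_out", "arguments": {
  "commands": [
    [-0.4, 0, 0, 0, 0, 0, 0],
    [-0.4, 0, 0, 0, 0, 0, 0],
    [-0.4, 0, 0, 0, 0, 0, 0],
    [-0.4, 0, 0, 0, 0, 0, 0],
    [-0.4, 0, 0, -0.015, 0, 0, 0],
    [-0.4, 0, 0, -0.02, 0, 0, 0],
    [-0.4, 0, 0, -0.02, 0, 0, 0],
    [-0.4, 0, 0, -0.025, 0, 0, 0],
    [-0.4, 0, 0, -0.025, 0, 0, 0],
    [-0.4, 0, 0, -0.025, 0, 0, 0],
    [-0.4, 0, 0, -0.025, 0, 0, 0],
    [-0.4, 0, 0, -0.025, 0, 0.05, 0],
    [-0.4, 0, 0, -0.025, 0, 0.05, 0],
    [-0.4, 0, 0, -0.025, 0, 0.05, 0],
    [-0.4, 0, 0, -0.025, 0, 0.05, 0],
    [-0.4, 0, 0, 0, 0, 0, 0],
    [-0.4, 0, 0, 0, 0, 0, 0]
  ]
}}

```text
time_s: 70.0
position: [0.493, 0.0999, 0.3047]
eef_rot: [-3.141, -0.001, -3.056]
wrist_force: [-0.1, 0.3, -0.1]
grip_width: 0.0598
gripper_force: 0.0
```

Run:
```python
from h import *
s=r.get_state();print(s["time_s"],s["position"],s["eef_rot"])
a=cam("scene");b=cam("wrist")
save(np.vstack([np.hstack([crop(a["color"],190,120,310,210,3.3)[:297],crop(b["color"],136,120,376,300,1.65)[:297]])]),"fin.png")
for t in(.95,1.047,1.15):
    N=np.array([-np.sin(t),0,np.cos(t)])*.0055
    for n,c,o,k,f in(("s",a,(190,120),3.3,0),("w",b,(136,120),1.65,396)):
        P=[np.array([.577+L*np.cos(t)-sd*.093,.109+.093*L*np.cos(t)+sd,.109+L*np.sin(t)])+q*N for L,sd,q in((.118,0,0),(.076,.079,1),(.076,-.079,1),(.076,.079,-1),(.076,-.079,-1))]
        print(t,n,np.round((proj(c,P)-o)*k+[f,0]).tolist())
```

```text
70.0 [0.49297502 0.09988549 0.30465206] [-3.14137696e+00 -1.05215245e-03 -3.05597820e+00]
0.95 s [[234.0, 54.0], [169.0, 68.0], [259.0, 108.0], [176.0, 72.0], [266.0, 112.0]]
0.95 w [[597.0, 351.0], [714.0, 284.0], [480.0, 285.0], [709.0, 289.0], [482.0, 290.0]]
1.047 s [[226.0, 50.0], [164.0, 67.0], [254.0, 106.0], [172.0, 70.0], [262.0, 109.0]]
1.047 w [[597.0, 347.0], [716.0, 280.0], [477.0, 281.0], [712.0, 286.0], [480.0, 287.0]]
1.15 s [[218.0, 48.0], [159.0, 65.0], [248.0, 105.0], [167.0, 67.0], [257.0, 107.0]]
1.15 w [[597.0, 341.0], [718.0, 274.0], [475.0, 275.0], [714.0, 282.0], [477.0, 283.0]]
```

View pics/fin.png

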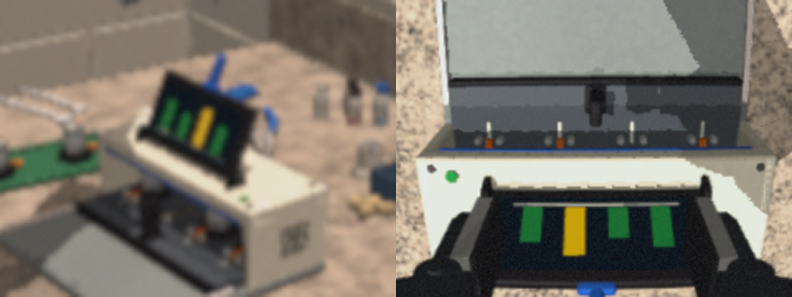

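Run:
```python
from h import *
from scipy.optimize import least_squares
L=[]
for n in("scene","wrist","top"):
    c=cam(n);h=cv2.cvtColor(c["color"],cv2.COLOR_RGB2HSV);m=cv2.inRange(h,(105,140,60),(125,255,255))
    g=proj(c,[.577+.1*.5,.114,.109+.0866])[0]
    for ce,a,bb in blobs(m,6):
        if np.linalg.norm(ce-g)<14: print(n,"guess",np.round(g,1),np.round(ce,1),a,bb)
    e=0.0
    for t in(.95,1.0,1.047,1.1,1.15): print("   ",t,np.round(proj(c,[[.577+l*np.cos(t),.109+.093*l*np.cos(t),.109+l*np.sin(t)] for l in(.078,.100,.118)]),1).tolist())
```

```text
scene guess [256.5 140. ] [254.2 144.1] 15 [252 139   5   9]
scene guess [256.5 140. ] [262.5 148. ] 14 [260 147   6   3]
    0.95 [[255.7, 146.6], [258.5, 141.0], [260.8, 136.4]]
    1.0 [[254.9, 146.2], [257.5, 140.5], [259.7, 135.8]]
    1.047 [[254.2, 145.9], [256.6, 140.1], [258.6, 135.3]]
    1.1 [[253.3, 145.6], [255.5, 139.7], [257.3, 134.8]]
    1.15 [[252.5, 145.3], [254.5, 139.3], [256.1, 134.4]]
wrist guess [257.6 314.8] [257.  303.5] 377 [245 291  25  35]
    0.95 [[257.2, 298.1], [257.3, 317.1], [257.4, 333.1]]
    1.0 [[257.2, 297.1], [257.3, 316.1], [257.4, 332.1]]
    1.047 [[257.2, 296.0], [257.3, 314.8], [257.4, 330.9]]
    1.1 [[257.2, 294.5], [257.3, 313.1], [257.4, 329.1]]
    1.15 [[257.2, 292.8], [257.3, 311.3], [257.4, 327.2]]
top guess [213.2 174.9] [216.7 180.8] 6 [215 180   4   3]
    0.95 [[214.2, 177.9], [213.3, 172.5], [212.5, 168.1]]
    1.0 [[214.3, 178.8], [213.3, 173.7], [212.5, 169.5]]
    1.047 [[214.3, 179.7], [213.3, 174.9], [212.5, 170.8]]
    1.1 [[214.3, 180.8], [213.4, 176.3], [212.6, 172.5]]
    1.15 [[214.4, 181.9], [213.5, 177.7], [212.7, 174.1]]
```

```bash
cat > tab.py <<'E'
from h import *
import json,os
c=cam("wrist");im=c["color"].astype(int)
m=((im[:,:,2]>im[:,:,0]+35)&(im[:,:,2]>im[:,:,1]+15)&(im[:,:,2]>60))
g=proj(c,[.577+.1*.5,.114,.109+.0866])[0]
n,l,st,ce=cv2.connectedComponentsWithStats(m.astype(np.uint8))
i=min(range(1,n),key=lambda i:np.linalg.norm(ce[i]-g)+(1e3 if st[i,4]<60 else 0))
ys,xs=np.nonzero(l==i);P=np.c_[xs,ys].astype(float)
a=proj(c,[[.577+q*.5,.109+.093*q*.5,.109+q*.866] for q in(.08,.118)]);u=(a[1]-a[0])/np.linalg.norm(a[1]-a[0])
s=P@u;tip=P[s>s.max()-3].mean(0);print(g,st[i],"tip",tip,"base",P[s<s.min()+3].mean(0))
o,d=ray(c,tip);d=d[0]/np.linalg.norm(d[0])
L=json.load(open("tab.json")) if os.path.exists("tab.json") else []
L.append([o.tolist(),d.tolist()]);json.dump(L,open("tab.json","w"))
if len(L)>1:
    A=sum(np.eye(3)-np.outer(q[1],q[1]) for q in L);B=sum((np.eye(3)-np.outer(q[1],q[1]))@np.array(q[0]) for q in L)
    X=np.linalg.solve(A,B);print("tip",X,"res",[np.linalg.norm(np.cross(X-q[0],q[1])) for q in L],"ang",np.arctan2(X[2]-.109,np.hypot(X[0]-.577,X[1]-.109)),"R",np.hypot(X[2]-.109,np.hypot(X[0]-.577,X[1]-.109)))
E
python3 tab.py
```

```text
[257.40611559 314.48153059] [245 291  24  35 426] tip [257.25925926 323.77777778] base [256.36619718 292.12676056]
```

Call:
{"name": "carry_out", "arguments": {
  "commands": [
    [-0.4, 0, 0.03, -0.02, 0, 0, 0],
    [-0.4, 0, 0.03, -0.02, 0, 0, 0],
    [-0.4, 0, 0.03, 0, 0, 0, 0],
    [-0.4, 0, 0.03, 0, 0, 0, 0],
    [-0.4, 0, 0.03, 0, 0, 0, 0],
    [-0.4, 0, 0.03, 0, 0, 0, 0],
    [-0.4, 0, 0, 0, 0, 0, 0],
    [-0.4, 0, 0, 0, 0, 0, 0],
    [-0.4, 0, 0, 0, 0, 0, 0]
  ]
}}

```text
time_s: 71.2
position: [0.4776, 0.2782, 0.3443]
eef_rot: [-3.14, -0.002, -3.056]
wrist_force: [0.6, -0.3, 0.0]
grip_width: 0.0601
gripper_force: 0.0
```

```bash
python3 tab.py
```

```text
[115.4730583  283.65203023] [108 264  19  19 202] tip [112.46153846 280.53846154] base [119.09090909 265.5       ]
tip [0.62007675 0.11454038 0.20873602] res [np.float64(0.0061522113105038955), np.float64(0.00615221131050392)] ang 1.1600949330790964 R 0.10878223957735952
```

Call:
{"name": "carry_out", "arguments": {
  "commands": [
    [-0.4, 0, -0.04, 0, 0, 0, 0],
    [-0.4, 0, -0.04, 0, 0, 0, 0],
    [-0.4, 0, -0.04, 0, 0, 0, 0],
    [-0.4, 0, -0.04, 0, 0, 0, 0],
    [-0.4, 0, -0.04, 0, 0, 0, 0],
    [-0.4, 0, -0.04, 0, 0, 0, 0],
    [-0.4, 0, -0.04, 0, 0, 0, 0],
    [-0.4, 0, -0.04, 0, 0, 0, 0],
    [-0.4, 0, -0.04, 0, 0, 0, 0],
    [-0.4, 0, 0, 0, 0, 0, 0],
    [-0.4, 0, 0, 0, 0, 0, 0],
    [-0.4, 0, 0, 0, 0, 0, 0]
  ]
}}

```text
time_s: 72.45
position: [0.5081, -0.0784, 0.345]
eef_rot: [3.141, -0.001, -3.054]
wrist_force: [0.3, -0.6, -0.0]
grip_width: 0.0598
gripper_force: 0.0
```

```bash
python3 tab.py
```

```text
[398.3477448  283.43454502] [386 263  19  20 220] tip [400.4375 280.875 ] base [393.76744186 264.86046512]
tip [0.6217106  0.11302255 0.20401908] res [np.float64(0.008171913639017557), np.float64(0.00441898440256145), np.float64(0.00397116245773739)] ang 1.129435566089415 R 0.10508969884335852
```

```bash
cat > bars.py <<'E'
from h import *
import json,os
c=cam("wrist");h=cv2.cvtColor(c["color"],cv2.COLOR_RGB2HSV)
m=cv2.inRange(h,(20,110,50),(90,255,255))
H=np.array([.577,.109,.109]);X=np.array([.5,.046,.866]);Y=np.array([-.093,.9957,0])
C=[proj(c,H+.04*X+y*Y)[0] for y in(.045,.015,-.015,-.045)]
a=proj(c,[H+.02*X,H+.06*X]);u=(a[1]-a[0])/np.linalg.norm(a[1]-a[0])
cand=[i for i in blobs(m,25) if min(np.linalg.norm(i[0]-q) for q in C)<25]
n,l=cv2.connectedComponents(m);out=[]
for ce,A,bb in cand:
    lab=l[int(bb[1]):bb[1]+bb[3],bb[0]:bb[0]+bb[2]];k=np.bincount(lab[lab>0]).argmax()
    ys,xs=np.nonzero(l==k);P=np.c_[xs,ys].astype(float);s=P@u;lo,hi=np.percentile(s,[0,100])
    cc=P.mean(0);Q=[(cc+d*u) for d in((s.std()*-1.732),0,(s.std()*1.732))]
    o,d=ray(c,Q);out.append([ce.tolist(),int(A),o.tolist(),(d/np.linalg.norm(d,axis=1,keepdims=True)).tolist()])
out.sort(key=lambda q:q[0][0]);print([(np.round(q[0],1).tolist(),q[1]) for q in out])
L=json.load(open("bars.json")) if os.path.exists("bars.json") else []
if len(out)==4: L.append(out);json.dump(L,open("bars.json","w"))
if len(L)>1:
  for j in range(4):
    pts=[]
    for e in range(3):
        A=0;B=0
        for v in L:
            o=np.array(v[j][2]);d=np.array(v[j][3][e]);M=np.eye(3)-np.outer(d,d);A=A+M;B=B+M@o
        pts.append(np.linalg.solve(A,B))
    p=np.array(pts);res=max(np.linalg.norm(np.cross(p[1]-v[j][2],v[j][3][1])) for v in L)
    D=p[2]-p[0];w=p[1]-H
    print(j,np.round(p,4).tolist(),"res",round(res,4),"dir",np.arctan2(D[2],D[0]),"len",np.linalg.norm(D),"hinge ang",np.arctan2(w[2],w[0]+.093*w[1]),"r",np.hypot(w[2],w[0]+.093*w[1]))
E
python3 bars.py
```

```text
[([356.6, 237.6], 187), ([378.3, 240.1], 279), ([396.5, 234.8], 153), ([415.6, 235.7], 184)]
```

Call:
{"name": "carry_out", "arguments": {
  "commands": [
    [-0.4, 0, 0.04, 0, 0, 0, 0],
    [-0.4, 0, 0.04, 0, 0, 0, 0],
    [-0.4, 0, 0.04, 0, 0, 0, 0],
    [-0.4, 0, 0.04, 0, 0, 0, 0],
    [-0.4, 0, 0.02, 0, 0, 0, 0],
    [-0.4, 0, 0, 0, 0, 0, 0],
    [-0.4, 0, 0, 0, 0, 0, 0],
    [-0.4, 0, 0, 0, 0, 0, 0]
  ]
}}

```text
time_s: 73.35
position: [0.493, 0.0991, 0.3446]
eef_rot: [-3.141, -0.002, -3.056]
wrist_force: [-0.5, 0.1, 0.4]
grip_width: 0.06
gripper_force: 0.0
```

```bash
python3 bars.py
```

```text
[([222.0, 239.5], 237), ([245.7, 243.0], 349), ([269.5, 238.0], 203), ([293.5, 240.3], 261)]
0 [[0.584, 0.0629, 0.127], [0.5919, 0.0646, 0.1391], [0.5994, 0.0662, 0.1509]] res 0.0002 dir 1.0009236559284052 len 0.028585520364786628 hinge ang 1.227065328526866 r 0.03194878846440398
1 [[0.5812, 0.0937, 0.1269], [0.5916, 0.0952, 0.1439], [0.6014, 0.0965, 0.1604]] res 0.0 dir 1.028001320543119 len 0.0392346135690715 hinge ang 1.2055698381483146 r 0.03735455916869042
2 [[0.5785, 0.1247, 0.1267], [0.5852, 0.125, 0.1378], [0.5916, 0.1253, 0.1487]] res 0.0001 dir 1.0342253370329868 len 0.02566429377285792 hinge ang 1.2466283041821737 r 0.03035083548168113
3 [[0.5758, 0.1561, 0.126], [0.5843, 0.1556, 0.141], [0.5922, 0.1552, 0.1555]] res 0.0002 dir 1.061847528912023 len 0.03378620106819288 hinge ang 1.222857856987666 r 0.033987646951712025
```

Call:
{"name": "carry_out", "arguments": {
  "commands": [
    [-0.4, 0, 0.04, 0, 0, 0, 0],
    [-0.4, 0, 0.04, 0, 0, 0, 0],
    [-0.4, 0, 0.04, 0, 0, 0, 0],
    [-0.4, 0, 0.04, 0, 0, 0, 0],
    [-0.4, 0, 0.02, 0, 0, 0, 0],
    [-0.4, 0, 0, 0, 0, 0, 0],
    [-0.4, 0, 0, 0, 0, 0, 0],
    [-0.4, 0, 0, 0, 0, 0, 0]
  ]
}}

```text
time_s: 74.2
position: [0.4782, 0.2774, 0.3445]
eef_rot: [-3.14, -0.002, -3.058]
wrist_force: [0.3, -0.3, -0.1]
grip_width: 0.0598
gripper_force: 0.0
```

```bash
python3 bars.py
```

```text
[([98.2, 235.0], 156), ([115.7, 238.7], 266), ([136.6, 235.5], 165), ([156.8, 238.7], 223)]
0 [[0.5843, 0.063, 0.1265], [0.592, 0.0646, 0.1391], [0.5992, 0.0661, 0.1514]] res 0.0002 dir 1.0308260365700932 len 0.02919641903345798 hinge ang 1.2254096109582624 r 0.03198196559905902
1 [[0.5812, 0.0939, 0.1264], [0.5916, 0.0952, 0.1436], [0.6014, 0.0965, 0.1605]] res 0.0002 dir 1.0364997695299087 len 0.039713876239161866 hinge ang 1.2026903542560303 r 0.03713440439394644
2 [[0.5786, 0.1248, 0.1265], [0.5854, 0.1252, 0.1375], [0.5919, 0.1255, 0.1484]] res 0.0002 dir 1.0262980349643789 len 0.02565404384190889 hinge ang 1.2373458843624072 r 0.030185902853707664
3 [[0.5758, 0.1558, 0.1267], [0.5844, 0.1557, 0.1409], [0.5926, 0.1555, 0.1548]] res 0.0004 dir 1.0303913509929057 len 0.032758633473148564 hinge ang 1.2175136614311641 r 0.0340427001671616
```

```bash
python3 -c "
from bench import job
print(job.job_done())"
```

```text
the job is handed in; nothing more can be done
None
```

The job is handed in, but no verdict came back. By my own checks, three new cartridges sit in seats 1, 2 and 4 with ribs over the white lines, the two finished ones stand in the green tray, the tray is home against its stop, and the display is at about 59° (1.03–1.05 rad).

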